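# Load the deburring machine and start it with the key

### The arm

A 6-joint arm with a two-finger parallel gripper is mounted at the origin on the work surface. World frame = base frame: x ahead of the robot, y to its left, z up, the work surface at z = 0. Lengths are in m, angles in rad, forces in N, time in s.
With the tool pointing down it reaches from about 0.35 to 1 m from the base axis. Payload 7.1 kg.
Tool frame: the origin (TCP) lies on the centre line of the jaws, within the pads' length; the fingertips stand 11 mm ahead of it and the grasp point (between the pads) lies 8 mm behind it; x points along the fingers, y is the direction in which the jaws open and shut, and the axes are right-handed (so a half turn about x gives the same grasp; the last joint's range is limited). The gripper opens to 85 mm and grips with 20 to 120 N. Pads are 22 mm wide; open, the fingers measure 114 mm over their backs; the gripper's body (76 mm by 85 mm) begins 54 mm behind the grasp point. The pads swing forward as they close: fully open they stand 13 mm farther back than shut.
Start: joints at [-1.121, 0.423, 1.63, -0, 1.089, -0.019], TCP at [0.282, -0.558, 0.211] pointing down, gripper open.
Joint ranges: [-3, 3], [-0.9, 2.11], [0.09, 2.58], [-1.31, 4.45], [0.11, 2.69], [-2.54, 2.54]. Speed limits (rad/s): [2.39, 2.39, 3.01, 3.14, 3.14, 3.14].

### API

Orientations are given as a unit quaternion [x, y, z, w].
In Python, from workcell import robot, eyes, order, search_frame gives the robot as it stands.
- The arm moves only by the tool servo_tool, never from a script. Its argument "increments" is a list of rows, each a list of 5 numbers: the shift along the world's x, y, z in units of 30 mm (1.0 is 30 mm), then the turn about the world's z in units of 5 degrees (1.0 is 5 degrees), then the closure in counts, from 0 (fully open) to 255 (shut). In form: [[x, y, z, twist, hand], ...]. A call has 1 to 12 rows; each row is the pose to reach, as a shift and turn from the pose commanded when the call began; what a row does not reach only later rows make up. A row lasts 1/12 s, in which the tool goes at most 41.7 mm and 7.16 degrees, less where a joint would pass 70% of its speed; a pose out of reach is approached as far as the arm can. A call with a gripper value outside its range is refused whole. The fingers move at their own pace and stop on an object; "force" is the grip in N (left out, the last holds). Time passes only in rows, so rows that repeat a pose let the fingers close. It gives the time, the measured TCP pose, the force and the opening at its end, in the units of the state.
- robot.state(): the state, without advancing time (a new reading comes with each control period).
- eyes.grab_frame(name): name is "scene" or "top"; returns (picture, depth): 480x640x3 uint8, red, green, blue; 480x640 float32, m along the optical axis (not along the pixel's ray), 0 where there is no reading.
- eyes.get_calibration(name): a dict with "fx", "fy", "cx", "cy" (pixels), "extrinsics" (4x4, takes a point from world to camera coordinates). Camera axes: x right, y down, z forward; pixel columns grow to the right and rows downward; lengths in m; the calibration is good to about 2 mm. A picture is of the moment at which its call begins. get_calibration takes no time and is no camera call.
- order.close_job(): hands the job in, once; it reports no verdict.
Trained networks look in the newest picture that a camera, given by its name, has taken for a name from the list of things; names that differ only in an ending like _2 or _b are one class to them, and where a whole thing is asked for, a point or a joint stands for the part that bears it (a point fixed in the world has none). Each returns a list of dicts, best first, with "confidence" (0 to 1); they miss things now and then, are a little off and sometimes report something else, mostly with a low value. They report only what shows in the picture. A call takes as long as a camera call. They do not tell look-alikes from the thing itself.
- search_frame(label, camera): "bbox" ([centre column, centre row, width, height] in pixels, round what is visible of it).
The state is a dict: "clock": time; "joint_pos": joint angles; "joint_velocities": joint speeds; "joint_torque": joint torques, N m; "tool_pos": TCP position; "tcp_rot": TCP orientation; "force": force on the tool from outside, world axes, zero at the start; "wrist_torque": the same for the moment, N m; "opening": finger opening in m.
Only numpy, scipy, OpenCV 4.12 (cv2) and the standard library are available. Lean on these libraries where they do the work, as an engineer would, in place of code of your own. Each camera call takes 0.05 s, during which the arm holds its last target.

### The job

Load and start the deburring machine: slide its cover open, and with the hand sweeper sweep every steel blank off the loading deck into the tub, never touching the blanks with the gripper. Then stand the sweeper back upright in the middle of its cork mat and slide the cover fully shut. Only when all blanks are in and the cover is shut, turn the key clockwise all the way to START, hold it there for two full seconds, then let it go so that it springs back to RUN; leave the hammer, can and file alone.

Things in the scene. Friction and masses are not known exactly. Their poses are not given: they have to be found in the camera images.
- machine: Fixed bench-top deburring machine, a long grey trough along its own y axis; origin at bench level on its centre line, z up. In its frame (mm): fences run the whole length at both sides (inner faces x = +-105, 8 thick) and across the deck's right end (inner face y = -260), all up to z 130. Motor housing at y 180 to 360, top z 105.
- deck_edge (a point): Middle of the edge where the flat green-painted loading deck ends and the tub begins, on the deck's top surface: machine frame (0, 40, 105) mm, same axes. The deck reaches from here 300 mm along -y to the end fence and 105 mm to each side; blanks pushed over this edge (+y) drop into the tub.
- tub (a point): Centre of the tub's rubber floor: machine frame (0, 110, 10) mm, same axes. The open tub reaches 70 mm along +-y and 105 mm along +-x from here; its rim at the deck edge is 95 mm above this floor.
- cover (a joint): Flat aluminium sliding cover of the tub (204 x 150 x 6 mm plate, between the fences, underside 4 mm above deck level). 0 = fully open (over the motor housing); 0.145 m = fully shut over the tub. It slides along the machine's -y (towards the deck) and stays where it is left; sliding friction about 1.5 N.
- switchbox: Fixed grey key-switch box, 110 x 110 mm, 90 mm high, origin under its centre on the bench. The key stands upright at the centre of its top.
- key (a joint): Key switch, OFF to RUN: 0 = OFF, 0.7 rad = RUN (a hard stop). Grows clockwise seen from above. Stays where it is left (friction 0.045 N m).
- spring (a joint): Further clockwise turn of the same key beyond RUN, against a return spring: 0 = not pressed on, 0.6 rad = START (a hard stop). Takes 0.08 N m to leave 0 and 0.12 N m at START, so that the key first goes from OFF to RUN, then to START; let go, it springs back by itself to RUN. The key's whole angle is joint key + joint spring.
- key_bow (a point): Centre of the key's flat black bow, on the vertical turning axis, 39 mm above the box's top. The bow is 32 mm wide (this frame's x), 9 mm thick (y) and 34 mm high (z); the frame turns with the key.
- mat: Fixed brown cork mat on the bench, the sweeper's place, 150 (x) x 100 (y) x 3 mm; origin under its centre, at bench level.
- sweeper: Loose hand sweeper, 0.3 kg, stands by itself. Head: 80 mm (x) x 36 mm (y) x 42 mm high block, rubber foot, dark steel above; sweeps with either long side. Upright square wooden handle at its centre: 24 x 24 mm, from z 42 to 102. Origin under the head's centre, z up the handle.
- blank1: Loose steel blank, 30 x 24 x 20 mm block, about 90 g; origin at its centre. May be absent.
- blank2: Loose steel blank, 34 x 22 x 20 mm block, about 90 g; origin at its centre. May be absent.
- blank3: Loose steel blank, 28 x 28 x 20 mm block, about 90 g; origin at its centre. May be absent.
- blank4: Loose steel blank, 32 x 20 x 20 mm block, about 90 g; origin at its centre. May be absent.
- blank5: Loose steel blank, 30 x 24 x 20 mm block, about 90 g; origin at its centre. May be absent.
- blank6: Loose steel blank, 26 x 22 x 20 mm block, about 90 g; origin at its centre. May be absent.
- blank7: Loose steel blank, 34 x 22 x 20 mm block, about 90 g; origin at its centre. May be absent.
- blank8: Loose steel blank, 28 x 28 x 20 mm block, about 90 g; origin at its centre. May be absent.
- blank9: Loose steel slug, round, 26 mm diameter, 20 mm high, standing on end, about 90 g; origin at its centre. May be absent.
- blank10: Loose steel slug, round, 26 mm diameter, 20 mm high, standing on end, about 90 g; origin at its centre. May be absent.
- hammer: Hammer lying on the bench beyond the machine; a bystander, to be left alone.
- tin: Closed can, 70 mm diameter, 90 mm high, on the bench; a bystander, to be left alone. Origin under it.
- file: Hand file with wooden handle, 300 mm long, lying on the robot's side of the machine; a bystander, to be left alone.
- cover_knob (a point): Centre of the black round knob on the cover (28 mm diameter, 30 mm high, so from 15 mm below to 15 mm above this point); the cover plate's top lies 38 mm below this point. Axes as the machine's; moves with the cover.
Not all that is in view belongs to the job. Leave any red look-alike of the blank1 alone.

How it is judged:
On the way, in this order (a step that is already met when the one before it is completed fails the run):
1. every blank lies in the tub (z of each of blank1, blank2, blank3, blank4, blank5, blank6, blank7, blank8, blank9, blank10 in the frame of machine below 0.095 m and y of blank1 in the frame of machine between 0.04 and 0.18 m and x of blank1 in the frame of machine between -0.105 and 0.105 m and y of blank2 in the frame of machine between 0.04 and 0.18 m and x of blank2 in the frame of machine between -0.105 and 0.105 m and y of blank3 in the frame of machine between 0.04 and 0.18 m and x of blank3 in the frame of machine between -0.105 and 0.105 m and y of blank4 in the frame of machine between 0.04 and 0.18 m and x of blank4 in the frame of machine between -0.105 and 0.105 m and y of blank5 in the frame of machine between 0.04 and 0.18 m and x of blank5 in the frame of machine between -0.105 and 0.105 m and y of blank6 in the frame of machine between 0.04 and 0.18 m and x of blank6 in the frame of machine between -0.105 and 0.105 m and y of blank7 in the frame of machine between 0.04 and 0.18 m and x of blank7 in the frame of machine between -0.105 and 0.105 m and y of blank8 in the frame of machine between 0.04 and 0.18 m and x of blank8 in the frame of machine between -0.105 and 0.105 m and y of blank9 in the frame of machine between 0.04 and 0.18 m and x of blank9 in the frame of machine between -0.105 and 0.105 m and y of blank10 in the frame of machine between 0.04 and 0.18 m and x of blank10 in the frame of machine between -0.105 and 0.105 m), for 0.2 s.
2. the cover is fully shut over the tub (all of step 1 and value of joint cover above 0.137 m), for 0.2 s.
3. the key is held at START (value of joint spring above 0.48 rad), for 1.6 s.
4. the key has sprung back to RUN (value of joint key above 0.6 rad and value of joint spring below 0.06 rad), for 0.2 s.
At the end, for the whole second after the job is handed in: Every blank present lies in the tub, below deck level; the cover is within 8 mm of fully shut; the key stands at RUN (joint key above 0.6 rad, spring below 0.06 rad); the sweeper stands upright and still on its mat, its centre within 35 mm of the mat's centre (all of step 2 and all of step 4 and horizontal distance between sweeper and mat below 0.035 m and angle between sweeper's own z axis and vertical below 0.1 rad and height (world z) of sweeper below 0.012 m and linear speed of sweeper below 0.02 m/s); the robot touches nothing.
It fails at once if the gripper or arm touches a blank (contact force between any of the fingers, the arm and blank1 above 1 N or contact force between any of the fingers, the arm and blank2 above 1 N or contact force between any of the fingers, the arm and blank3 above 1 N or contact force between any of the fingers, the arm and blank4 above 1 N or contact force between any of the fingers, the arm and blank5 above 1 N or contact force between any of the fingers, the arm and blank6 above 1 N or contact force between any of the fingers, the arm and blank7 above 1 N or contact force between any of the fingers, the arm and blank8 above 1 N or contact force between any of the fingers, the arm and blank9 above 1 N or contact force between any of the fingers, the arm and blank10 above 1 N).
It fails at once if the key is turned towards START while the cover is not shut (value of joint spring above 0.2 rad and value of joint cover below 0.13 m).
It fails at once if the key is turned towards START while a blank is still up on the deck (value of joint spring above 0.2 rad and z of any of blank1, blank2, blank3, blank4, blank5, blank6, blank7, blank8, blank9, blank10 in the frame of machine above 0.1 m).
It fails at once if the hammer, can or file is moved by more than 30 mm (distance of any of hammer, tin, file from where it was at the start of the episode above 0.03 m).
Of blank1, blank2, blank3, blank4, blank5, blank6, blank7, blank8, blank9, blank10 only 6 to 9 are there at a start; the rules pass over those that are not, and their reading is None.
At some moment in a run one of blank2, blank3, blank4, blank5, blank6, blank7, blank8, blank9, blank10, sweeper may be knocked a few centimetres aside while the robot is not near it.
Once in a run the grip may slacken for a moment while it holds something.
It also fails if it takes over 200 s, if anything falls off the work surface, if the arm or the gripper's body presses on something with over 40 N, if the wrist force passes 120 N, or if a joint passes its speed limit or range.

## Working session

There is one attempt and no reset: what is moved stays moved. The work goes in short steps, Python scripts to look and compute and a tool call to move; the robot and the scene stay as the last step left them, time stands still between calls to the robot, and variables do not carry over. Pictures are saved under pics/ and viewed, and the job is handed in when it is done.

Besides the shell and the picture viewer there is one more tool, called after "Call:" by a JSON object that holds its "method" and its "body", one argument or row to a line. servo_tool: Moves the arm, as the interface text tells. Its arguments: {"type":"object","properties":{"increments":{"type":"array","items":{"type":"array","items":{"type":"number"}}},"force":{"type":"number"}},"required":["increments"]}

```bash
ls; mkdir -p pics
python3 - <<'E'
from workcell import robot, eyes, order, search_frame
import cv2, numpy as np
print(robot.state())
for n in ("scene","top"):
    p,d=eyes.grab_frame(n); cv2.imwrite(f"pics/{n}0.png",p[:,:,::-1]); np.save(f"{n}0.npy",d)
    c=eyes.get_calibration(n); print(n,c)
E
```

```text
pics
{'clock': 0.0, 'joint_pos': array([-1.12100858e+00,  4.23820476e-01,  1.63071717e+00,  2.64794418e-05,
        1.08859940e+00, -1.90083972e-02]), 'joint_velocities': array([-0.00129543,  0.00040713,  0.00027671,  0.00051906,  0.00089812,
        0.0005308 ]), 'joint_torque': array([-2.13612235e-03, -5.57399869e+01, -2.81743383e+01, -1.91879703e-04,
        7.51452200e-03, -3.68750790e-06]), 'tool_pos': array([ 0.28215033, -0.5570244 ,  0.20994776]), 'tcp_rot': array([-0.68766267, -0.1647618 ,  0.68787987, -0.16369144]), 'force': array([-0.36339342,  0.3625584 ,  0.29796317]), 'wrist_torque': array([ 0.01438608,  0.0322121 , -0.01471749]), 'opening': 0.08529707810552654}
scene {'fx': 545.2253162130733, 'fy': 545.2253162130733, 'cx': 312.0012125160389, 'cy': 235.75581359860547, 'extrinsics': array([[-0.67119096,  0.74123211, -0.00881179,  0.3201785 ],
       [ 0.51404569,  0.45684151, -0.72598407, -0.19692129],
       [-0.53409711, -0.49180361, -0.68765507,  1.39037955],
       [ 0.        ,  0.        ,  0.        ,  1.        ]])}
top {'fx': 623.1386870713088, 'fy': 623.1386870713088, 'cx': 312.4417727509563, 'cy': 237.01875563700037, 'extrinsics': array([[ 0.02135128, -0.9996663 ,  0.01453985,  0.01511441],
       [-0.99512104, -0.02265087, -0.0960263 ,  0.53083143],
       [ 0.0963236 , -0.01241863, -0.9952726 ,  1.50790552],
       [ 0.        ,  0.        ,  0.        ,  1.        ]])}
```

View pics/scene0.png

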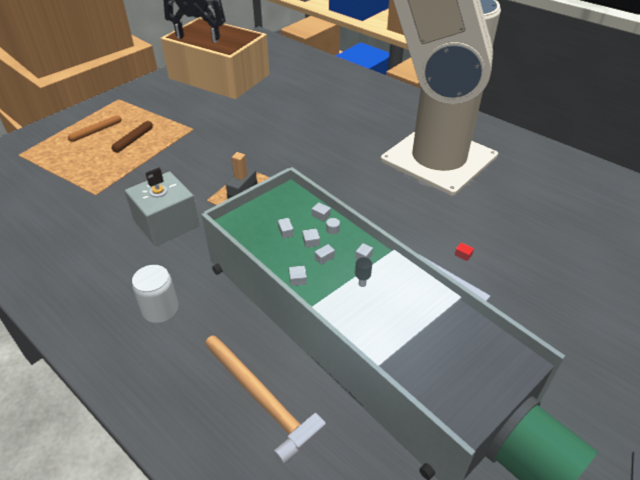

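View pics/top0.png

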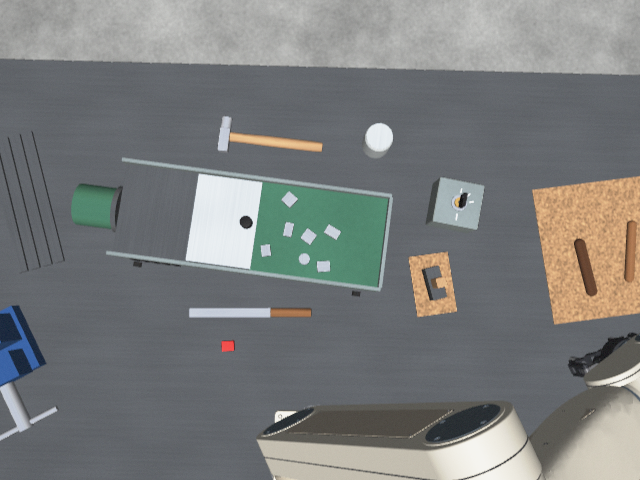

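The scene picture shows the machine at centre, the sweeper on its mat, the key box and the can. In the top picture there are 7 blanks on the deck, at (289,199), (288,230), (308,237), (332,232), (266,251), (304,259) and (323,266). The red look-alike is off the machine at (228,346). The knob is at (246,222), the sweeper at (433,283) and the key at (460,202). Next I'll measure poses from the depth images.

```bash
cat > h.py <<'E'
from workcell import robot, eyes, order, search_frame
import cv2, numpy as np
def cloud(n,d):
    c=eyes.get_calibration(n); v,u=np.mgrid[0:480,0:640]
    P=np.stack([(u-c['cx'])/c['fx']*d,(v-c['cy'])/c['fy']*d,d],-1)
    E=c['extrinsics']; return (P-E[:3,3])@E[:3,:3]
def proj(n,p):
    c=eyes.get_calibration(n);E=c['extrinsics'];q=E[:3,:3]@np.asarray(p,float)+E[:3,3]
    return np.array([c['fx']*q[0]/q[2]+c['cx'],c['fy']*q[1]/q[2]+c['cy']])
def grab(n,name=None):
    p,d=eyes.grab_frame(n)
    if name: cv2.imwrite(f"pics/{name}.png",p[:,:,::-1])
    return p,d,cloud(n,d)
E
python3 - <<'E'
from h import *
for n in("top","scene"):
    p=cv2.imread(f"pics/{n}0.png");d=np.load(f"{n}0.npy");W=cloud(n,d)
    hsv=cv2.cvtColor(p,cv2.COLOR_BGR2HSV)
    g=(hsv[...,0]>65)&(hsv[...,0]<95)&(hsv[...,1]>90)&(abs(W[...,2]-.105)<.015)&(d>0)
    print(n,"deck z",np.median(W[g][:,2]),g.sum())
    r=cv2.minAreaRect(W[g][:,:2].astype(np.float32)*1000);print(r,cv2.boxPoints(r).tolist())
    f=(abs(W[...,2]-.130)<.006)&(d>0)&(W[...,0]>.3)&(W[...,1]>-.3)
    if n=="top":
        k,l,s,ce=cv2.connectedComponentsWithStats(f.astype(np.uint8)*255)
        for i in range(1,k):
            if s[i,4]>80:
                m=l==i; r=cv2.minAreaRect(W[m][:,:2].astype(np.float32)*1000);print("fence",s[i],r,np.median(W[m][:,2]))
    # cover white
    w=(hsv[...,2]>200)&(hsv[...,1]<30)&(abs(W[...,2]-.115)<.01)
    r=cv2.minAreaRect(W[w][:,:2].astype(np.float32)*1000);print("cover",r,cv2.boxPoints(r).tolist(),np.median(W[w][:,2]))
    # high things
    for lo,hi in((.06,.11),(.11,.122),(.14,.3)):
        m=((W[...,2]>lo)&(W[...,2]<hi)&(W[...,0]>.25)&(W[...,1]>-.6)&(W[...,1]<.6)).astype(np.uint8)
        k,l,s,ce=cv2.connectedComponentsWithStats(m)
        for i in range(1,k):
            if 20<s[i,4]<4000: 
                q=W[l==i];print(n,lo,s[i].tolist(),ce[i].round(1),np.median(q,0).round(4),q.min(0).round(4),q.max(0).round(4))
E
```

```text
top deck z 0.10451140517801553 11128
((555.2579956054688, 226.5279998779297), (729.0138549804688, 206.6419219970703), 83.63946533203125) [[412.19134521484375, -124.28883361816406], [617.5613403320312, -147.18153381347656], [698.3246459960938, 577.3448486328125], [492.95465087890625, 600.237548828125]]
fence [ 106  158  287  134 2250] ((547.193359375, 170.4698944091797), (632.867431640625, 226.77882385253906), 83.57872772216797) 0.1293274716674352
fence [281 192  17  15  85] ((606.6663818359375, 84.25816345214844), (27.866357803344727, 26.34743881225586), 51.11830139160156) 0.12617195300614473
fence [301 229  16  16  87] ((522.148193359375, 37.7565803527832), (27.612916946411133, 27.44434356689453), 55.01185989379883) 0.12606532043063876
cover ((410.7389221191406, 406.186279296875), (336.791015625, 890.1261596679688), 28.80524253845215) [[48.73377990722656, 715.0397338867188], [477.6266784667969, -64.94450378417969], [772.7440795898438, 97.33282470703125], [343.8511657714844, 877.3170776367188]] 0.11463867848683415
top 0.06 [364, 124, 29, 30, 680] [378.2 138.3] [ 0.7659 -0.125   0.088
[... 3315 characters left out ...]
7] [297.9 281.1] [0.6154 0.0941 0.1166] [0.6032 0.0718 0.11  ] [0.6245 0.1036 0.1219]
scene 0.11 [507, 398, 85, 72, 1190] [547.2 432.4] [0.5881 0.5269 0.1114] [0.5531 0.4826 0.11  ] [0.611  0.5902 0.1199]
scene 0.14 [173, 15, 12, 24, 160] [178.6  26.7] [ 0.3061 -0.5936  0.2744] [ 0.2848 -0.6     0.2452] [ 0.3158 -0.58    0.2999]
scene 0.14 [207, 18, 16, 25, 187] [214.9  29.4] [ 0.2619 -0.507   0.2792] [ 0.25   -0.5225  0.2435] [ 0.2717 -0.4826  0.2999]
scene 0.14 [146, 167, 16, 10, 77] [153.3 171.7] [ 0.6123 -0.3153  0.1452] [ 0.5954 -0.3237  0.14  ] [ 0.6273 -0.3078  0.1493]
scene 0.14 [356, 257, 17, 23, 333] [363.7 268. ] [0.5528 0.1843 0.1663] [0.534  0.168  0.1408] [0.5611 0.194  0.1717]
```

Run:
```python
import cv2
p=cv2.imread("pics/top0.png")
a=cv2.resize(p[160:300,180:400],None,fx=3.6,fy=3.6,interpolation=2);cv2.imwrite("pics/c1.png",a)
a=cv2.resize(p[160:330,390:500],None,fx=3.5,fy=3.5,interpolation=2);cv2.imwrite("pics/c2.png",a)
p=cv2.imread("pics/scene0.png")
a=cv2.resize(p[140:240,110:290],None,fx=4,fy=4,interpolation=2);cv2.imwrite("pics/c3.png",a)
```

```text
(no output)
```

View pics/c1.png

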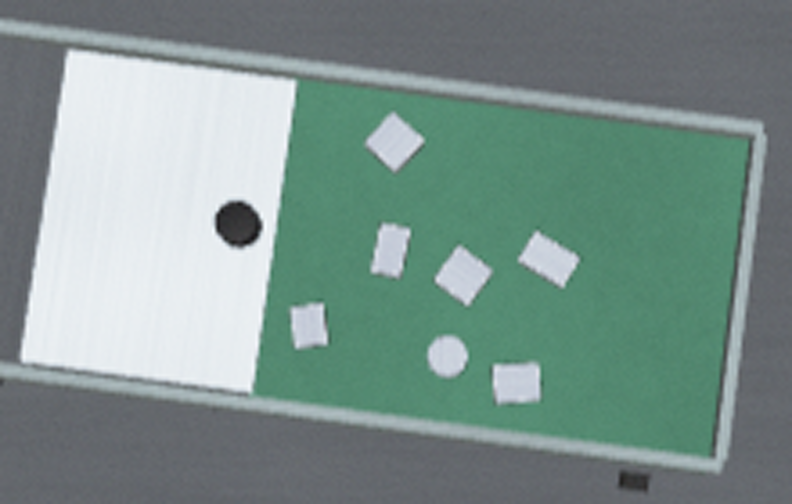

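View pics/c2.png

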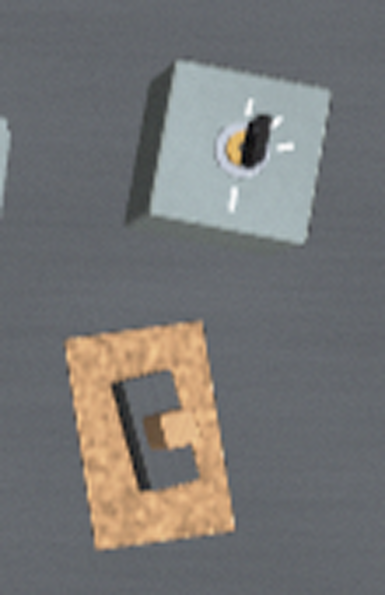

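View pics/c3.png

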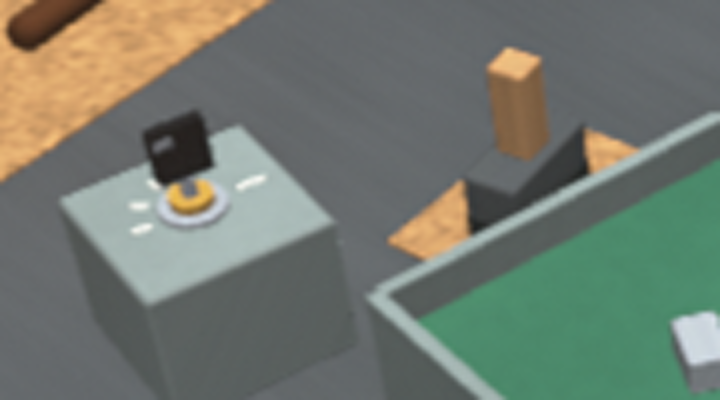

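Seven pale blanks stand on the deck, and the plain red block on the bench is the decoy. The sweeper is the dark block with a wooden handle on the small mat at (433,283). The other cork sheet on the right carries different tools. I'll refine the machine, sweeper, mat and key poses next.

```bash
cat >> h.py <<'E'
from scipy.spatial.transform import Rotation as R
YAW=np.deg2rad(-6.45); MO=np.array([.542,.1248])
def w2m(p): 
    c,s=np.cos(YAW),np.sin(YAW); q=np.asarray(p)[...,:2]-MO
    return np.stack([q[...,0]*c+q[...,1]*s,-q[...,0]*s+q[...,1]*c],-1)
def m2w(p):
    c,s=np.cos(YAW),np.sin(YAW); return MO+np.array([p[0]*c-p[1]*s,p[0]*s+p[1]*c])
def tool():
    s=robot.state(); M=R.from_quat(s['tcp_rot']).as_matrix()
    a=np.rad2deg(np.arctan2(M[1,1],M[0,1]))
    return s,a
E
python3 - <<'E'
from h import *
s,a=tool(); print("tool y dir deg",a, R.from_quat(s['tcp_rot']).as_matrix().round(3).tolist())
for n in("top","scene"):
    p=cv2.imread(f"pics/{n}0.png");d=np.load(f"{n}0.npy");W=cloud(n,d)
    hsv=cv2.cvtColor(p,cv2.COLOR_BGR2HSV); V=hsv[...,2]
    near=(abs(W[...,0]-.42)<.12)&(abs(W[...,1]+.265)<.1)
    mat=near&(W[...,2]<.012)&(hsv[...,1]>80)
    r=cv2.minAreaRect(W[mat][:,:2].astype(np.float32)*1000);print(n,"mat",r)
    hd=near&(abs(W[...,2]-.042)<.006)
    r=cv2.minAreaRect(W[hd][:,:2].astype(np.float32)*1000);print("head",r,np.median(W[hd][:,2]))
    ht=near&(abs(W[...,2]-.103)<.005)&(W[...,2]>.0985)
    r=cv2.minAreaRect(W[ht][:,:2].astype(np.float32)*1000);print("handle",r,ht.sum())
    box=(abs(W[...,2]-.09)<.005)&(abs(W[...,0]-.61)<.09)&(abs(W[...,1]+.31)<.09)
    r=cv2.minAreaRect(W[box][:,:2].astype(np.float32)*1000);print("box",r)
    k=(W[...,2]>.115)&(abs(W[...,0]-.61)<.09)&(abs(W[...,1]+.31)<.09)
    r=cv2.minAreaRect(W[k][:,:2].astype(np.float32)*1000);print("key",r,W[k].min(0),W[k].max(0))
    k=(W[...,2]>.143)&(abs(W[...,0]-.61)<.09)&(abs(W[...,1]+.31)<.09)
    q=W[k]; u,S,v=np.linalg.svd(q[:,:2]-q[:,:2].mean(0)); print("keytop",q.mean(0),np.rad2deg(np.arctan2(v[0,1],v[0,0])),len(q))
    # knob, cover
    k=(W[...,2]>.162)&(abs(W[...,0]-.547)<.03)&(abs(W[...,1]-.18)<.03)
    c,_=cv2.minEnclosingCircle(W[k][:,:2].astype(np.float32));print("knob",c,w2m(c))
    M=w2m(W); cv=(abs(W[...,2]-.115)<.005)&(abs(M[...,0])<.09)&(V>180)&(hsv[...,1]<30)&(M[...,1]>0); 
    print("cover y",np.percentile(M[cv][:,1],[0.5,99.5]))
    # blanks
    b=((W[...,2]>.113)&(W[...,2]<.135)&(abs(M[...,0])<.100)&(M[...,1]<.03)&(M[...,1]>-.25)&(hsv[...,1]<60)).astype(np.uint8)
    kk,l,st,ce=cv2.connectedComponentsWithStats(b)
    for i in range(1,kk):
        if st[i,4]>25: 
            q=W[(l==i)&(W[...,2]>.12)]
            if len(q): print("blank",ce[i].round(),w2m(q.mean(0)).round(3),st[i,4])
E
```

```text
tool y dir deg -63.141168364397615 [[-0.001, 0.452, -0.892], [0.001, -0.892, -0.452], [-1.0, -0.001, -0.0]]
top mat ((422.7422790527344, -273.608154296875), (150.5768585205078, 100.64984130859375), 8.905319213867188)
head ((423.661865234375, -272.3382873535156), (79.6782455444336, 37.52808380126953), 14.588942527770996) 0.043717106078440225
handle ((424.03802490234375, -272.8749084472656), (24.132925033569336, 24.116540908813477), 19.071107864379883) 85
box ((612.9326171875, -317.3088684082031), (110.75967407226562, 111.05551147460938), 80.89826965332031)
key ((612.7272338867188, -316.685546875), (10.521029472351074, 33.81314468383789), 76.85263061523438) [ 0.59626257 -0.32414563  0.1156104 ] [ 0.62904974 -0.31026084  0.15320768]
keytop [ 0.61357614 -0.31716841  0.14615816] 167.43694828330663 49
knob (0.5474668741226196, 0.17922505736351013) [-0.00068163  0.05469469]
cover y [0.03552093 0.18415802]
blank [289. 199.] [ 0.069 -0.033] 152
blank [288. 230.] [-0.001 -0.041] 122
blank [332. 232.] [ 0.007 -0.142] 143
blank [308. 236.] [-0.011 -0.088] 149
blank [265. 250.] [-0.055  0.004] 11
[... 448 characters left out ...]
-316.1478271484375), (113.54549407958984, 112.16513061523438), 81.0389633178711)
key ((611.35302734375, -315.20758056640625), (13.427607536315918, 32.215789794921875), 74.47715759277344) [ 0.59536206 -0.32386443  0.11517357] [ 0.62745345 -0.30642313  0.1492865 ]
keytop [ 0.61220485 -0.3157606   0.14597088] -11.672219798790215 58
knob (0.5471206307411194, 0.1800614446401596) [-0.00111964  0.05548689]
cover y [0.03618362 0.18471482]
blank [321. 210.] [-0.074 -0.13 ] 211
blank [285. 226.] [ 0.008 -0.14 ] 205
blank [333. 224.] [-0.063 -0.084] 155
blank [311. 236.] [-0.01  -0.087] 231
blank [364. 251.] [-0.055  0.006] 181
blank [324. 253.] [-0.    -0.039] 237
blank [298. 274.] [ 0.069 -0.031] 264
```

Call:
{"method": "servo_tool", "body": {
  "increments": [
    [8.8, 24.55, 0.3, -6.66, 120],
    [8.8, 24.55, 0.3, -6.66, 120],
    [8.8, 24.55, 0.3, -6.66, 120],
    [8.8, 24.55, 0.3, -6.66, 120],
    [8.8, 24.55, 0.3, -6.66, 120],
    [8.8, 24.55, 0.3, -6.66, 120],
    [8.8, 24.55, 0.3, -6.66, 120],
    [8.8, 24.55, 0.3, -6.66, 120],
    [8.8, 24.55, 0.3, -6.66, 120],
    [8.8, 24.55, 0.3, -6.66, 120],
    [8.8, 24.55, 0.3, -6.66, 120],
    [8.8, 24.55, 0.3, -6.66, 120]
  ],
  "force": 30
}}

```text
clock: 1.1
tool_pos: [0.4506, -0.0866, 0.2165]
tcp_rot: [-0.706, 0.04, 0.706, 0.04]
force: [0.2, -1.0, 0.3]
opening: 0.0449
```

Call:
{"method": "servo_tool", "body": {
  "increments": [
    [3.1, 8.6, 0, 0, 120],
    [3.1, 8.6, 0, 0, 120],
    [3.1, 8.6, 0, 0, 120],
    [3.1, 8.6, 0, 0, 120],
    [3.1, 8.6, 0, 0, 120],
    [3.1, 8.6, 0, 0, 120],
    [3.1, 8.6, 0, 0, 120],
    [3.1, 8.6, 0, 0, 120],
    [3.1, 8.6, 0, 0, 120],
    [3.1, 8.6, 0, 0, 120]
  ]
}}

```text
clock: 1.93
tool_pos: [0.5428, 0.169, 0.2159]
tcp_rot: [-0.706, 0.04, 0.706, 0.039]
force: [-0.3, 0.1, -0.1]
opening: 0.0451
```

Run:
```python
from h import *
s,a=tool(); print(s['tool_pos'],a,s['joint_pos'],s['clock'])
t=np.array([.5473,.1798,.146]); print((t-s['tool_pos'])/.03)
```

```text
[0.54280498 0.16895203 0.21591118] -96.4156669385058 [ 2.80984003e-01  3.35322027e-01  1.75138432e+00 -3.36533284e-04
  1.05640173e+00  1.96392119e+00] 1.9333
[ 0.14983383  0.36159887 -2.33037271]
```

Call:
{"method": "servo_tool", "body": {
  "increments": [
    [0.15, 0.36, 0, 0, 120],
    [0.15, 0.36, -1.2, 0, 120],
    [0.15, 0.36, -2.3, 0, 120],
    [0.15, 0.36, -2.3, 0, 120],
    [0.15, 0.36, -2.3, 0, 120],
    [0.15, 0.36, -2.3, 0, 200],
    [0.15, 0.36, -2.3, 0, 200],
    [0.15, 0.36, -2.3, 0, 200],
    [0.15, 0.36, -2.3, 0, 200]
  ],
  "force": 40
}}

```text
clock: 2.68
tool_pos: [0.549, 0.1804, 0.149]
tcp_rot: [0.707, -0.039, -0.705, -0.04]
force: [-0.5, 0.3, -0.2]
opening: 0.0184
```

Run:
```python
from h import *
s,a=tool(); print(s['tool_pos'],s['opening'],s['force'])
for n in("scene","top"):
    p,d,W=grab(n,n+"1")
p=cv2.imread("pics/scene1.png")
cv2.imwrite("pics/c4.png",cv2.resize(p[180:330,280:480],None,fx=4,fy=4,interpolation=2))
```

```text
[0.54896136 0.18039579 0.14902627] 0.01836746678668352 [-0.525486    0.26947075 -0.21983011]
```

View pics/c4.png

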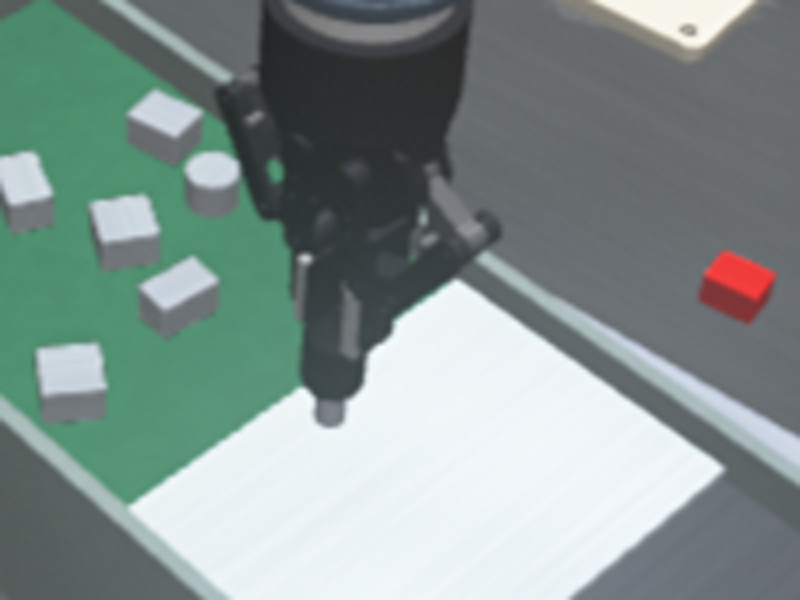

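Call:
{"method": "servo_tool", "body": {
  "increments": [
    [0, 0, 0, 0, 255],
    [0, 0, 0, 0, 255],
    [0, 0, 0, 0, 255],
    [0, 0, 0, 0, 255]
  ]
}}

```text
clock: 3.12
tool_pos: [0.548, 0.1802, 0.1475]
tcp_rot: [-0.706, 0.04, 0.706, 0.04]
force: [-0.1, 0.7, 1.3]
opening: -0.0003
```

Run:
```python
from h import *
p,d,W=grab("scene","scene2")
M=w2m(W)
# points near the knob in machine frame
s,a=tool();print(s['tool_pos'],s['opening'],w2m(s['tool_pos']))
m=(abs(M[...,0])<.05)&(abs(M[...,1]-.055)<.06)&(W[...,2]>.12)&(W[...,2]<.23)
v,u=np.nonzero(m);print(u.min(),u.max(),v.min(),v.max())
for vv in range(246,300,3):
    for uu in range(346,386,4):
        print("(%3d,%3d,%3d)"%(*(M[vv,uu]*1000),W[vv,uu,2]*1000),end=" ")
    print(vv)
```

```text
[0.54801187 0.18024222 0.14748075] 6.221599675343375e-05 [-0.00025435  0.05576663]
344 382 225 298
(-52,-36,105) (-58,-31,105) (-62,-26,106) (  8, 49,209) (  2, 52,207) (  9, 66,221) (  5, 70,222) (  2, 76,225) (  7, 88,236) (  8, 97,243) 246
(-45,-29,107) (-53,-26,104) (-58,-21,105) (  2, 44,194) (  6, 55,205) (  7, 65,213) (  3, 69,214) (  9, 82,227) (  8, 90,232) (  9, 98,238) 249
(-41,-25,105) (-47,-20,105) (-53,-16,104) (  2, 44,188) (  7, 57,201) (  4, 63,203) (  3, 70,207) (  9, 83,221) (  8, 90,226) (  9, 98,232) 252
(-36,-19,105) (-39,-13,108) (-45, -8,108) (  3, 45,182) (  7, 58,194) (  3, 63,195) (  2, 70,200) (  8, 83,213) (-80, 18,105) (-83, 25,107) 255
(-30,-13,106) (-35, -9,106) (-42, -5,105) (  7, 49,180) (  6, 57,186) (  3, 63,188) (  1, 70,192) ( -9, 69,184) (-74, 23,104) (-71, 35,115) 258
(-27,-10,103) (-30, -3,106) (-33,  3,109) (  7, 50,175) (  6, 58,180) (  3, 63,182) (  0, 68,183) (-63, 24,105) (-60, 35,116) (-68, 39,113) 261
(-19, -2,106) (-24,  2,108) (-30,  6,107) (  8, 51,169) (  8, 60,176) (467,467,815) ( -7, 63,167) (-49, 37,117) (-55, 40,115) (-61, 45,11
[... 890 characters left out ...]
 44,118) ( 11, 48,116) (  6, 52,116) (  2, 58,119) ( -4, 61,116) ( -9, 66,116) (-16, 69,113) (-19, 75,116) (-24, 80,116) 285
( 26, 44,116) ( 20, 48,116) ( 16, 54,118) ( 10, 57,116) (  5, 61,116) (  1, 66,117) ( -3, 71,117) (-10, 74,115) (-16, 78,113) (-20, 83,115) 288
( 28, 47,114) ( 23, 51,113) ( 20, 57,116) ( 14, 61,114) ( 10, 66,116) (  4, 70,115) (  1, 76,118) ( -5, 79,114) ( -9, 84,117) (-14, 89,116) 291
( 34, 53,116) ( 28, 56,114) ( 25, 62,117) ( 18, 65,114) ( 13, 70,114) ( 10, 75,116) (  6, 81,118) (  0, 84,116) ( -5, 88,115) ( -9, 93,116) 294
( 39, 57,116) ( 32, 60,113) ( 30, 67,117) ( 24, 71,116) ( 19, 75,116) ( 14, 80,115) (  8, 83,113) (  4, 89,116) (  0, 93,115) ( -5, 97,115) 297
```

Call:
{"method": "servo_tool", "body": {
  "increments": [
    [0, 0, 1.5, 0, 255],
    [0, 0, 1.5, 0, 255],
    [0, 0, 1.5, 0, 255],
    [0, 0, 1.5, 0, 255],
    [0, 0, 1.5, 0, 255]
  ]
}}

```text
clock: 3.58
tool_pos: [0.5474, 0.18, 0.1916]
tcp_rot: [-0.706, 0.04, 0.706, 0.04]
force: [0.3, 0.9, 0.4]
opening: -0.0001
```

Run:
```python
from h import *
p,d,W=grab("scene","scene3")
s,a=tool();print(s['tool_pos'],s['opening'],w2m(s['tool_pos']),proj("scene",s['tool_pos']),proj("scene",s['tool_pos']-[0,0,.011]))
cv2.imwrite("pics/c5.png",cv2.resize(p[180:330,280:480,::-1],None,fx=4,fy=4,interpolation=2))
```

```text
[0.54721659 0.17993779 0.19136606] -1.9938456182213157e-05 [-0.00101039  0.05537479] [364.52334015 252.9239533 ] [364.1344017  257.69389755]
```

View pics/c5.png

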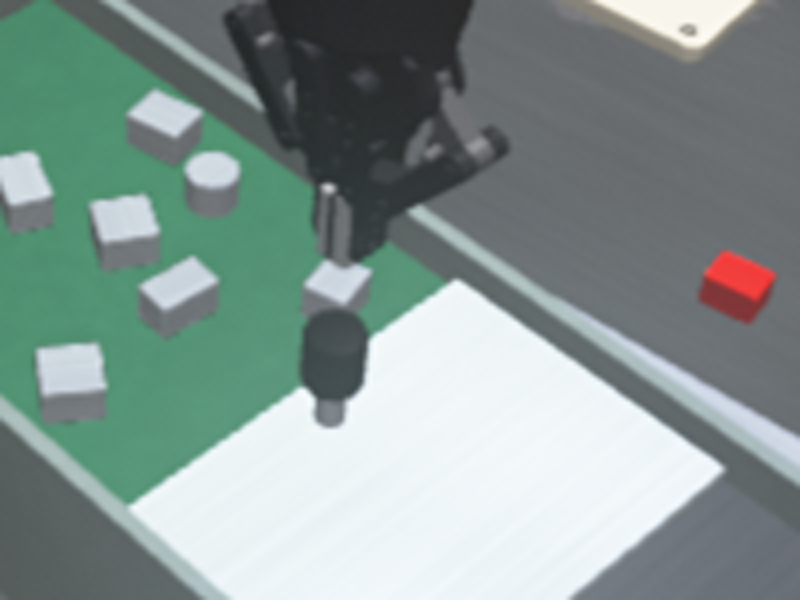

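Run:
```python
from h import *
for n in("scene","top"):
    p,d,W=grab(n,n+"4")
    m=(abs(W[...,0]-.547)<.08)&(abs(W[...,1]-.18)<.08)&(W[...,2]>.176)&(W[...,2]<.26)
    q=W[m]; print(n,len(q)); 
    for lo in np.arange(.176,.256,.006):
        k=q[(q[:,2]>=lo)&(q[:,2]<lo+.006)]
        if len(k): print(round(lo,3),len(k),k.min(0).round(3),k.max(0).round(3),np.median(k,0).round(3))
```

```text
scene 327
0.212 8 [0.548 0.177 0.213] [0.556 0.186 0.217] [0.554 0.185 0.216]
0.218 33 [0.541 0.168 0.218] [0.556 0.193 0.224] [0.553 0.185 0.221]
0.224 51 [0.54  0.167 0.224] [0.557 0.196 0.23 ] [0.554 0.187 0.227]
0.23 53 [0.541 0.167 0.23 ] [0.557 0.195 0.236] [0.553 0.187 0.233]
0.236 49 [0.541 0.167 0.236] [0.556 0.195 0.242] [0.553 0.186 0.239]
0.242 43 [0.549 0.167 0.242] [0.557 0.195 0.248] [0.554 0.185 0.245]
0.248 33 [0.55  0.169 0.248] [0.557 0.195 0.254] [0.554 0.182 0.251]
0.254 57 [0.547 0.153 0.255] [0.56  0.208 0.26 ] [0.556 0.178 0.258]
top 0
```

The true fingertip sits about 32 mm above what the reported TCP z implies: depth puts it at z 0.212, against 0.180 expected. The jaws therefore closed on air above the knob. I'll correct z by that amount.

Call:
{"method": "servo_tool", "body": {
  "increments": [
    [0, 0, 0, 0, 120],
    [0, 0, 0, 0, 120],
    [0, 0, 0, 0, 120],
    [0, 0, 0, 0, 120],
    [0, 0, -0.8, 0, 120],
    [0, 0, -1.6, 0, 120],
    [0, 0, -2.4, 0, 120],
    [0, 0, -2.4, 0, 120],
    [0, 0, -2.4, 0, 255],
    [0, 0, -2.4, 0, 255],
    [0, 0, -2.4, 0, 255],
    [0, 0, -2.4, 0, 255]
  ],
  "force": 40
}}

```text
clock: 4.73
tool_pos: [0.5481, 0.1803, 0.121]
tcp_rot: [0.706, -0.04, -0.706, -0.04]
force: [-0.0, 0.7, -8.0]
opening: 0.0265
```

Call:
{"method": "servo_tool", "body": {
  "increments": [
    [0.05, 0.4, 0, 0, 255],
    [0.09, 0.8, 0, 0, 255],
    [0.13, 1.2, 0, 0, 255],
    [0.18, 1.6, 0, 0, 255],
    [0.22, 2.0, 0, 0, 255],
    [0.27, 2.4, 0, 0, 255],
    [0.31, 2.8, 0, 0, 255],
    [0.36, 3.2, 0, 0, 255],
    [0.4, 3.6, 0, 0, 255],
    [0.45, 4.0, 0, 0, 255],
    [0.49, 4.4, 0, 0, 255],
    [0.53, 4.7, 0, 0, 255]
  ]
}}

```text
clock: 5.73
tool_pos: [0.5642, 0.323, 0.1209]
tcp_rot: [0.706, -0.039, -0.706, -0.04]
force: [-2.7, -1.8, 5.3]
opening: 0.0265
```

Call:
{"method": "servo_tool", "body": {
  "increments": [
    [0.01, 0.1, 0, 0, 255],
    [0.01, 0.1, 0, 0, 255],
    [0.01, 0.1, 0, 0, 255]
  ]
}}

```text
clock: 5.98
tool_pos: [0.5642, 0.3231, 0.1209]
tcp_rot: [-0.706, 0.041, 0.706, 0.039]
force: [-3.5, -9.1, 9.3]
opening: 0.0268
```

Call:
{"method": "servo_tool", "body": {
  "increments": [
    [0, 0, 0, 0, 100],
    [0, 0, 0, 0, 100],
    [0, 0, 0, 0, 100],
    [0, 0, 1, 0, 100],
    [0, 0, 2, 0, 100],
    [-1, -2, 2.2, 0, 100],
    [-3, -8, 2.2, 4, 100],
    [-4.7, -19.8, 2.2, 4, 100],
    [-4.7, -19.8, 2.2, 4, 100],
    [-4.7, -19.8, 2.2, 4, 100],
    [-4.7, -19.8, 2.2, 4, 100],
    [-4.7, -19.8, 2.2, 4, 100]
  ]
}}

```text
clock: 6.98
tool_pos: [0.4889, 0.043, 0.1855]
tcp_rot: [0.703, 0.084, -0.702, 0.084]
force: [0.5, -0.1, 0.1]
opening: 0.0521
```

```bash
cat >> h.py <<'E'
def sweeper(n,W,d,hsv=None,c=(.423,-.272)):
    near=(abs(W[...,0]-c[0])<.1)&(abs(W[...,1]-c[1])<.1)
    hd=near&(abs(W[...,2]-.045)<.006); ht=near&(W[...,2]>.099)&(W[...,2]<.111)
    for k in (hd,ht):
        if k.sum()>10: r=cv2.minAreaRect(W[k][:,:2].astype(np.float32)*1000);print(n,np.round(r[0],1),np.round(r[1],1),round(r[2],1),k.sum())
def blanks(n,p,W,show=True):
    hsv=cv2.cvtColor(p,cv2.COLOR_RGB2HSV);M=w2m(W);o=[]
    b=((W[...,2]>.113)&(W[...,2]<.138)&(abs(M[...,0])<.100)&(M[...,1]<.07)&(M[...,1]>-.25)&(hsv[...,1]<60)).astype(np.uint8)
    kk,l,st,ce=cv2.connectedComponentsWithStats(b)
    for i in range(1,kk):
        if st[i,4]>25:
            q=W[(l==i)&(W[...,2]>.12)]
            if len(q): o.append((ce[i].round().tolist(),w2m(q.mean(0)).round(3).tolist(),int(st[i,4])))
    print(n,*o,sep="\n"); return o
E
python3 - <<'E'
from h import *
s,a=tool();print(s['tool_pos'],a)
for n in("scene","top"):
    p,d,W=grab(n,n+"5"); sweeper(n,W,d); blanks(n,p,W)
E
```

```text
[0.4888625  0.04302907 0.18554233] -76.40282584303851
scene [ 423.2 -270.3] [84.6 37.5] 14.2 284
scene [ 422.4 -271.5] [27.4 24.1] 5.8 87
scene
([321.0, 210.0], [-0.074, -0.13], 214)
([285.0, 226.0], [0.008, -0.139], 202)
([333.0, 224.0], [-0.063, -0.084], 159)
([311.0, 236.0], [-0.01, -0.087], 228)
([364.0, 251.0], [-0.055, 0.006], 198)
([325.0, 253.0], [-0.0, -0.039], 233)
([298.0, 274.0], [0.069, -0.031], 263)
top [ 423.9 -273.2] [79.5 37.3] 15.1 344
top [ 423.8 -273. ] [22.9 24.6] 17.5 96
top
([289.0, 200.0], [0.069, -0.033], 156)
([265.0, 250.0], [-0.056, 0.004], 109)
([323.0, 266.0], [-0.073, -0.132], 135)
```

View pics/top5.png

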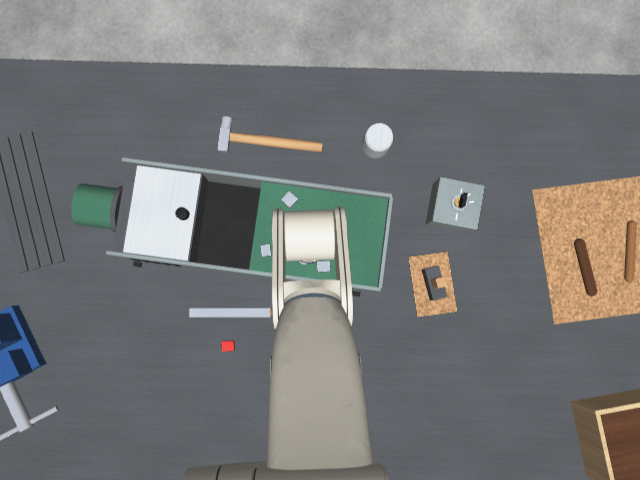

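The cover is fully open (knob at (182,213), tub dark and clear) and the blanks haven't moved. Now to the sweeper.

Call:
{"method": "servo_tool", "body": {
  "increments": [
    [-2.18, -10.5, -0.2, 0, 60],
    [-2.18, -10.5, -0.2, 0, 60],
    [-2.18, -10.5, -0.2, 0, 60],
    [-2.18, -10.5, -0.2, 0, 60],
    [-2.18, -10.5, -0.2, 0, 60],
    [-2.18, -10.5, -0.2, 0, 60],
    [-2.18, -10.5, -0.2, 0, 60],
    [-2.18, -10.5, -0.2, 0, 60],
    [-2.18, -10.5, -0.2, 0, 60],
    [-2.18, -10.5, -0.2, 0, 60],
    [-2.18, -10.5, -0.2, 0, 60]
  ]
}}

```text
clock: 8.0
tool_pos: [0.4241, -0.2701, 0.1791]
tcp_rot: [0.702, 0.084, -0.702, 0.083]
force: [0.6, -0.0, -0.6]
opening: 0.0653
```

Run:
```python
from h import *
s,a=tool();print(s['tool_pos'],a,s['clock'],(np.array([.4235,-.272,.043])-s['tool_pos'])/.03)
```

```text
[ 0.42411937 -0.27013603  0.17913764] -76.45587959582807 8.0 [-0.02064574 -0.06213248 -4.53792133]
```

Call:
{"method": "servo_tool", "body": {
  "increments": [
    [0, -0.06, -1, 0, 60],
    [0, -0.06, -2, 0, 60],
    [0, -0.06, -3, 0, 60],
    [0, -0.06, -4, 0, 60],
    [0, -0.06, -4.5, 0, 60],
    [0, -0.06, -4.5, 0, 60],
    [0, -0.06, -4.5, 0, 255],
    [0, -0.06, -4.5, 0, 255],
    [0, -0.06, -4.5, 0, 255],
    [0, -0.06, -4.5, 0, 255],
    [0, -0.06, -4.5, 0, 255],
    [0, -0.06, -4.5, 0, 255]
  ],
  "force": 100
}}

```text
clock: 9.0
tool_pos: [0.425, -0.273, 0.0459]
tcp_rot: [0.703, 0.083, -0.701, 0.084]
force: [2.0, 1.4, 7.5]
opening: 0.0229
```

Run:
```python
from h import *
s,a=tool();print(s['tool_pos'],a,s['clock'],s['opening'],s['force'])
p,d,W=grab("scene","scene6")
cv2.imwrite("pics/c6.png",cv2.resize(p[80:230,180:380,::-1],None,fx=4,fy=4,interpolation=2))
```

```text
[ 0.42504022 -0.27296822  0.04592639] -76.46118940823037 9.0 0.022871702849156066 [2.04987741 1.44240289 7.53524076]
```

View pics/c6.png

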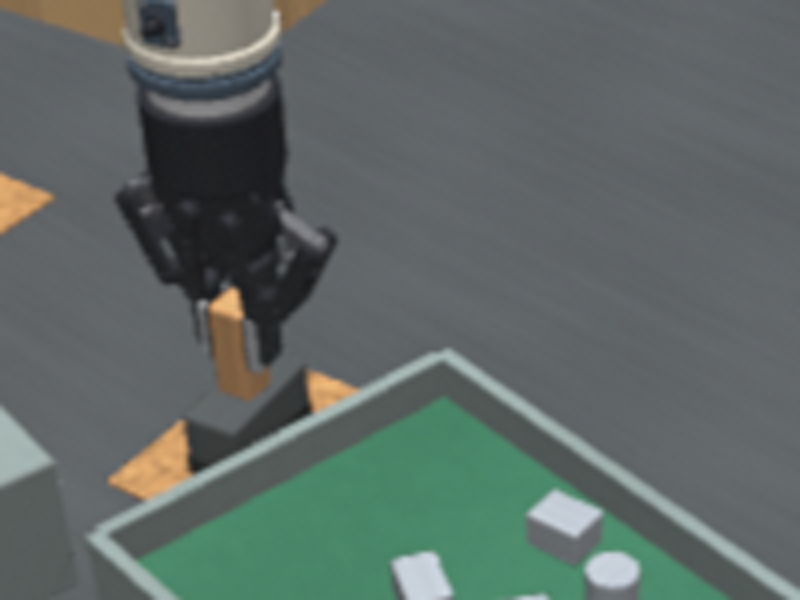

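Good grip: the jaws straddle the handle above the head, at crop (240,340). Now I'll lift and carry the sweeper to the rear of the middle lane.

Run:
```python
from h import *
s,a=tool()
for x in(-.062,0,.062):
  for y in(-.2,.04): print(x,y,m2w((x,y)).round(4))
print((m2w((0,-.2))-s['tool_pos'][:2])/.03, "sweep .24:",(m2w((0,.04))-m2w((0,-.2)))/.03)
```

```text
-0.062 -0.2 [ 0.4579 -0.067 ]
-0.062 0.04 [0.4849 0.1715]
0 -0.2 [ 0.5195 -0.0739]
0 0.04 [0.5465 0.1645]
0.062 -0.2 [ 0.5811 -0.0809]
0.062 0.04 [0.6081 0.1576]
[3.14944555 6.63542906] sweep .24: [0.89868893 7.94936213]
```

Call:
{"method": "servo_tool", "body": {
  "increments": [
    [0, 0, 1, 0, 255],
    [0, 0, 2, 0, 255],
    [0, 0, 3, 0, 255],
    [0, 0, 4, 0, 255],
    [0, 0, 5, 0, 255],
    [0, 0, 5.2, -1, 255],
    [0, 0, 5.2, -1, 255],
    [0, 0, 5.2, -1, 255]
  ]
}}

```text
clock: 9.72
tool_pos: [0.4235, -0.2724, 0.2008]
tcp_rot: [0.705, 0.053, -0.705, 0.054]
force: [1.4, 0.2, -2.3]
opening: 0.023
```

Call:
{"method": "servo_tool", "body": {
  "increments": [
    [0.4, 0.8, 0, -0.5, 255],
    [0.8, 1.65, 0, -1, 255],
    [1.2, 2.5, 0, -1.5, 255],
    [1.6, 3.3, 0, -2, 255],
    [2.0, 4.1, 0, -2.5, 255],
    [2.4, 4.95, 0, -3, 255],
    [2.8, 5.8, 0, -3, 255],
    [3.2, 6.62, 0, -3, 255],
    [3.2, 6.62, 0, -3, 255],
    [3.2, 6.62, 0, -3, 255],
    [3.2, 6.62, 0, -3, 255]
  ]
}}

```text
clock: 10.63
tool_pos: [0.5186, -0.0739, 0.199]
tcp_rot: [-0.705, 0.039, 0.707, 0.039]
force: [0.2, -0.9, -2.7]
opening: 0.0229
```

Run:
```python
from h import *
s,a=tool();print(s['tool_pos'],a,s['clock'],w2m(s['tool_pos']))
for n in("scene","top"):
    p,d,W=grab(n,n+"7"); blanks(n,p,W)
cv2.imwrite("pics/c7.png",cv2.resize(cv2.imread("pics/scene7.png")[60:330,130:430],None,fx=2.2,fy=2.2,interpolation=2))
```

```text
[ 0.51858248 -0.07391131  0.1989875 ] -96.33501378654371 10.6333 [-0.00094684 -0.20008415]
scene
([321.0, 210.0], [-0.074, -0.129], 208)
([285.0, 226.0], [0.008, -0.14], 205)
([333.0, 224.0], [-0.063, -0.084], 160)
([311.0, 236.0], [-0.01, -0.087], 229)
([364.0, 252.0], [-0.055, 0.006], 201)
([324.0, 253.0], [-0.0, -0.039], 229)
([298.0, 274.0], [0.069, -0.031], 267)
top
([289.0, 199.0], [0.069, -0.033], 153)
([288.0, 230.0], [-0.0, -0.041], 122)
([330.0, 232.0], [0.007, -0.137], 96)
([308.0, 237.0], [-0.01, -0.088], 151)
([265.0, 250.0], [-0.055, 0.005], 110)
([304.0, 259.0], [-0.063, -0.086], 98)
([323.0, 266.0], [-0.073, -0.132], 136)
```

View pics/c7.png

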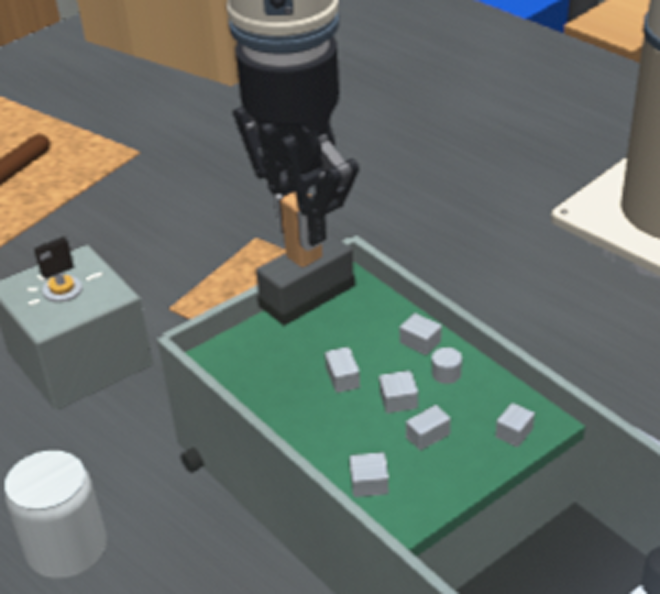

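The sweeper is level and aligned above the deck's rear end (crop (305,275)), and all 7 blanks are in place. Lowering.

Call:
{"method": "servo_tool", "body": {
  "increments": [
    [0, 0, -0.5, 0, 255],
    [0, 0, -1.0, 0, 255],
    [0, 0, -1.4, 0, 255],
    [0, 0, -1.6, 0, 255],
    [0, 0, -1.6, 0, 255],
    [0, 0, -1.6, 0, 255]
  ]
}}

```text
clock: 11.23
tool_pos: [0.5196, -0.0745, 0.1523]
tcp_rot: [-0.706, 0.04, 0.706, 0.04]
force: [0.3, -0.1, -2.2]
opening: 0.0228
```

Call:
{"method": "servo_tool", "body": {
  "increments": [
    [0.04, 0.35, -0.06, 0, 255],
    [0.08, 0.7, -0.06, 0, 255],
    [0.12, 1.05, -0.06, 0, 255],
    [0.16, 1.4, -0.06, 0, 255],
    [0.2, 1.75, -0.06, 0, 255],
    [0.24, 2.1, -0.06, 0, 255],
    [0.28, 2.45, -0.06, 0, 255],
    [0.32, 2.8, -0.06, 0, 255],
    [0.36, 3.15, -0.06, 0, 255],
    [0.4, 3.5, -0.06, 0, 255],
    [0.44, 3.85, -0.06, 0, 255],
    [0.48, 4.2, -0.06, 0, 255]
  ]
}}

```text
clock: 12.23
tool_pos: [0.5341, 0.0531, 0.1505]
tcp_rot: [-0.706, 0.04, 0.706, 0.04]
force: [-0.8, -1.9, -2.0]
opening: 0.023
```

Call:
{"method": "servo_tool", "body": {
  "increments": [
    [0.04, 0.35, 0, 0, 255],
    [0.08, 0.7, 0, 0, 255],
    [0.12, 1.05, 0, 0, 255],
    [0.16, 1.4, 0, 0, 255],
    [0.2, 1.75, 0, 0, 255],
    [0.24, 2.1, 0, 0, 255],
    [0.28, 2.45, 0, 0, 255],
    [0.32, 2.8, 0, 0, 255],
    [0.36, 3.15, 0, 0, 255],
    [0.4, 3.5, 0, 0, 255],
    [0.43, 3.75, 0, 0, 255],
    [0.43, 3.75, 0, 0, 255]
  ]
}}

```text
clock: 13.23
tool_pos: [0.5474, 0.1663, 0.1506]
tcp_rot: [0.706, -0.039, -0.706, -0.039]
force: [0.0, 0.1, -3.2]
opening: 0.0226
```

Run:
```python
from h import *
s,a=tool();print(s['tool_pos'],a,s['clock'],w2m(s['tool_pos']),s['force'])
for n in("scene",):
    p,d,W=grab(n,n+"8"); blanks(n,p,W)
cv2.imwrite("pics/c8.png",cv2.resize(cv2.imread("pics/scene8.png")[100:370,180:480],None,fx=2.2,fy=2.2,interpolation=2))
```

```text
[0.54735619 0.16630727 0.15055655] -96.36970674724726 13.2333 [0.00065952 0.04184623] [ 0.03672265  0.05034844 -3.17591472]
scene
([321.0, 210.0], [-0.074, -0.13], 212)
([332.0, 225.0], [-0.06, -0.085], 119)
([298.0, 274.0], [0.069, -0.031], 264)
([356.0, 284.0], [0.012, 0.054], 440)
```

View pics/c8.png

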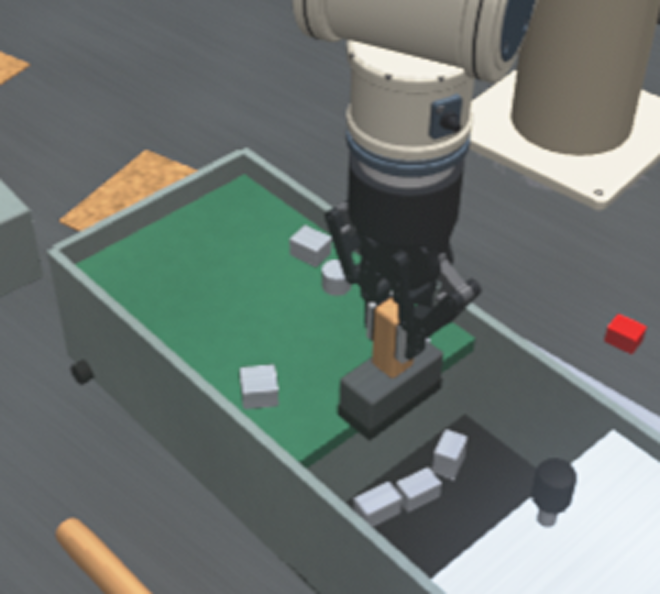

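Three blanks are in the tub (crop (380,500), (420,488), (450,452)) and the sweeper is still held straight. Next is the near lane.

Call:
{"method": "servo_tool", "body": {
  "increments": [
    [0, 0, 0.8, 0, 255],
    [0, 0, 1.6, 0, 255],
    [-0.3, -0.8, 1.6, 0, 255],
    [-0.7, -1.8, 1.6, 0, 255],
    [-1.0, -2.8, 1.6, 0, 255],
    [-1.4, -3.8, 1.6, 0, 255],
    [-1.8, -4.8, 1.6, 0, 255],
    [-2.2, -5.8, 1.6, 0, 255],
    [-2.6, -6.8, 1.6, 0, 255],
    [-2.92, -7.78, 1.6, 0, 255],
    [-2.92, -7.78, 1.6, 0, 255],
    [-2.92, -7.78, 1.6, 0, 255]
  ]
}}

```text
clock: 14.28
tool_pos: [0.4588, -0.0704, 0.1987]
tcp_rot: [0.706, -0.041, -0.706, -0.041]
force: [0.6, 0.0, -2.1]
opening: 0.0231
```

Run:
```python
from h import *
s,a=tool();print(s['tool_pos'],a,s['clock'],w2m(s['tool_pos']),s['force'])
for n in("scene","top"):
    p,d,W=grab(n,n+"9"); blanks(n,p,W)
cv2.imwrite("pics/c9.png",cv2.resize(cv2.imread("pics/scene9.png")[100:370,180:480],None,fx=2.2,fy=2.2,interpolation=2))
```

```text
[ 0.45880211 -0.07035574  0.19869435] -96.65707798794672 14.2833 [-0.06074824 -0.20326658] [ 0.5515229   0.03549804 -2.12459402]
scene
([321.0, 210.0], [-0.074, -0.13], 212)
([333.0, 224.0], [-0.063, -0.084], 155)
([368.0, 253.0], [-0.058, 0.013], 192)
([298.0, 274.0], [0.069, -0.031], 263)
top
([289.0, 199.0], [0.069, -0.033], 154)
([262.0, 251.0], [-0.058, 0.011], 109)
([304.0, 259.0], [-0.063, -0.086], 97)
([323.0, 266.0], [-0.074, -0.132], 136)
```

View pics/c9.png

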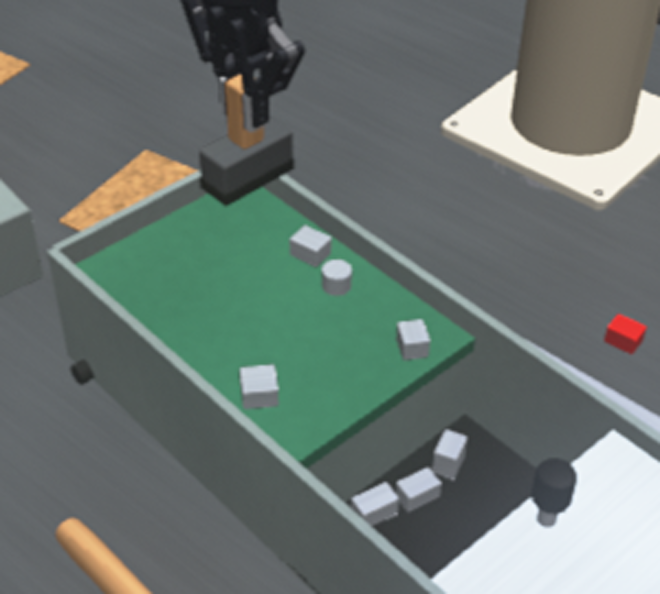

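Four blanks are left on the deck, three of them in this near lane. The sweeper is inside the fence at machine (-61,-203) mm, so I'll lower it and sweep.

Call:
{"method": "servo_tool", "body": {
  "increments": [
    [0, 0, -0.5, 0, 255],
    [0, 0, -1.0, 0, 255],
    [0, 0, -1.4, 0, 255],
    [0, 0, -1.6, 0, 255],
    [0, 0, -1.6, 0, 255],
    [0.04, 0.35, -1.6, 0, 255],
    [0.08, 0.7, -1.6, 0, 255],
    [0.12, 1.05, -1.6, 0, 255],
    [0.16, 1.4, -1.6, 0, 255],
    [0.2, 1.75, -1.6, 0, 255],
    [0.24, 2.1, -1.6, 0, 255],
    [0.28, 2.45, -1.6, 0, 255]
  ]
}}

```text
clock: 15.38
tool_pos: [0.4681, 0.0059, 0.1508]
tcp_rot: [0.706, -0.04, -0.706, -0.039]
force: [-1.0, -0.5, -0.7]
opening: 0.0228
```

Call:
{"method": "servo_tool", "body": {
  "increments": [
    [0.04, 0.35, 0, 0, 255],
    [0.08, 0.7, 0, 0, 255],
    [0.12, 1.05, 0, 0, 255],
    [0.16, 1.4, 0, 0, 255],
    [0.2, 1.75, 0, 0, 255],
    [0.24, 2.1, 0, 0, 255],
    [0.28, 2.45, 0, 0, 255],
    [0.32, 2.8, 0, 0, 255],
    [0.36, 3.15, 0, 0, 255],
    [0.4, 3.5, 0, 0, 255],
    [0.44, 3.85, 0, 0, 255],
    [0.48, 4.2, 0, 0, 255]
  ]
}}

```text
clock: 16.38
tool_pos: [0.4823, 0.1319, 0.1505]
tcp_rot: [-0.706, 0.04, 0.706, 0.04]
force: [0.4, -0.3, -1.6]
opening: 0.0231
```

Call:
{"method": "servo_tool", "body": {
  "increments": [
    [0.04, 0.35, 0, 0, 255],
    [0.08, 0.7, 0, 0, 255],
    [0.12, 1.05, 0, 0, 255],
    [0.16, 1.4, 0, 0, 255],
    [0.17, 1.5, 0, 0, 255],
    [0.17, 1.5, 0, 0, 255],
    [0.17, 1.5, 0, 0, 255]
  ]
}}

```text
clock: 16.97
tool_pos: [0.4872, 0.1758, 0.1504]
tcp_rot: [-0.706, 0.04, 0.706, 0.039]
force: [0.4, -0.2, -2.2]
opening: 0.0229
```

Run:
```python
from h import *
s,a=tool();print(s['tool_pos'],a,s['clock'],w2m(s['tool_pos']),s['force'])
for n in("scene",):
    p,d,W=grab(n,n+"10"); blanks(n,p,W)
cv2.imwrite("pics/c10.png",cv2.resize(cv2.imread("pics/scene10.png")[100:370,180:480],None,fx=2.2,fy=2.2,interpolation=2))
```

```text
[0.48719412 0.17575544 0.15041245] -96.40775481208755 16.9667 [-0.06018311  0.04447622] [ 0.44635813 -0.16998245 -2.22986739]
scene
([382.0, 267.0], [-0.047, 0.056], 412)
([298.0, 274.0], [0.069, -0.031], 264)
```

View pics/c10.png

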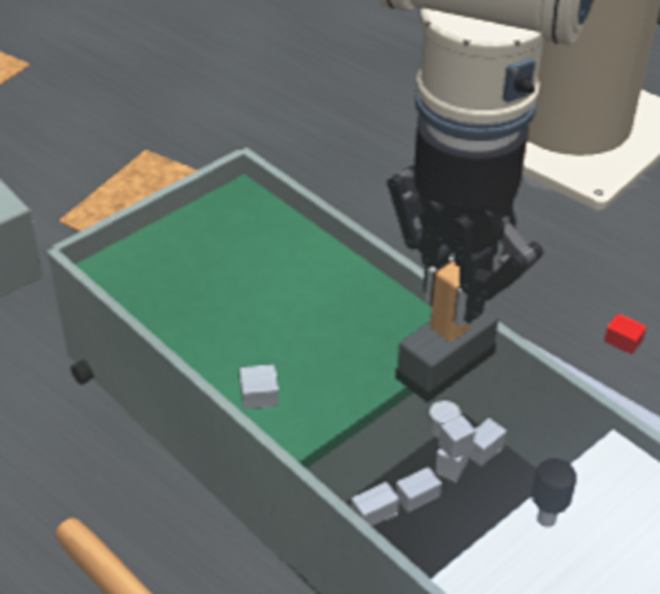

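Six blanks are in the tub and one remains at machine (69,-31) mm. Now the far lane.

Call:
{"method": "servo_tool", "body": {
  "increments": [
    [0, 0, 0.8, 0, 255],
    [0, -0.4, 1.7, 0, 255],
    [0.4, -1.2, 1.7, 0, 255],
    [1.0, -2.0, 1.7, 0, 255],
    [1.6, -2.8, 1.7, 0, 255],
    [2.2, -3.6, 1.7, 0, 255],
    [2.8, -4.4, 1.7, 0, 255],
    [3.3, -5.2, 1.7, 0, 255],
    [3.45, -5.41, 1.7, 0, 255],
    [3.45, -5.41, 1.7, 0, 255],
    [3.45, -5.41, 0.8, 0, 255],
    [3.45, -5.41, 0.8, 0, 255]
  ]
}}

```text
clock: 18.02
tool_pos: [0.5874, 0.0137, 0.171]
tcp_rot: [-0.704, 0.04, 0.708, 0.04]
force: [-2.6, 0.1, -4.2]
opening: 0.0228
```

Run:
```python
from h import *
s,a=tool();print(s['tool_pos'],a,s['clock'],w2m(s['tool_pos']),s['force'])
for n in("scene","top"):
    p,d,W=grab(n,n+"11"); blanks(n,p,W)
```

```text
[0.58741526 0.01371757 0.17098442] -96.46974270378013 18.0167 [ 0.05760636 -0.10527754] [-2.61887738  0.13033388 -4.16303492]
scene
([275.0, 250.0], [0.069, -0.093], 113)
([298.0, 274.0], [0.069, -0.031], 264)
top
([285.0, 199.0], [0.069, -0.024], 53)
```

Call:
{"method": "servo_tool", "body": {
  "increments": [
    [0.05, 0, -0.4, 0, 255],
    [0.1, 0, -0.68, 0, 255],
    [0.1, 0, -0.68, 0, 255],
    [0.14, 0.35, -0.68, 0, 255],
    [0.18, 0.7, -0.68, 0, 255],
    [0.22, 1.05, -0.68, 0, 255],
    [0.26, 1.4, -0.68, 0, 255],
    [0.3, 1.75, -0.68, 0, 255],
    [0.34, 2.1, -0.68, 0, 255],
    [0.38, 2.45, -0.68, 0, 255],
    [0.42, 2.8, -0.68, 0, 255],
    [0.46, 3.15, -0.68, 0, 255]
  ]
}}

```text
clock: 19.12
tool_pos: [0.6047, 0.1091, 0.1542]
tcp_rot: [-0.706, 0.04, 0.706, 0.04]
force: [0.2, -1.4, -2.5]
opening: 0.0228
```

Call:
{"method": "servo_tool", "body": {
  "increments": [
    [0.04, 0.35, 0, 0, 255],
    [0.08, 0.7, 0, 0, 255],
    [0.12, 1.05, 0, 0, 255],
    [0.16, 1.4, 0, 0, 255],
    [0.2, 1.75, 0, 0, 255],
    [0.2, 1.75, 0, 0, 255],
    [0.2, 1.75, 0, 0, 255]
  ]
}}

```text
clock: 19.7
tool_pos: [0.6106, 0.161, 0.154]
tcp_rot: [-0.706, 0.039, 0.706, 0.039]
force: [-0.4, -0.1, -2.6]
opening: 0.0228
```

Run:
```python
from h import *
s,a=tool();print(s['tool_pos'],a,s['clock'],w2m(s['tool_pos']),s['force'])
for n in("scene",):
    p,d,W=grab(n,n+"12"); blanks(n,p,W)
cv2.imwrite("pics/c12.png",cv2.resize(cv2.imread("pics/scene12.png")[100:370,180:480],None,fx=2.2,fy=2.2,interpolation=2))
```

```text
[0.61061457 0.16104053 0.1540497 ] -96.37470724045241 19.7 [0.06410914 0.04371903] [-0.40967656 -0.10835065 -2.60683748]
scene
([338.0, 301.0], [0.063, 0.061], 322)
```

View pics/c12.png

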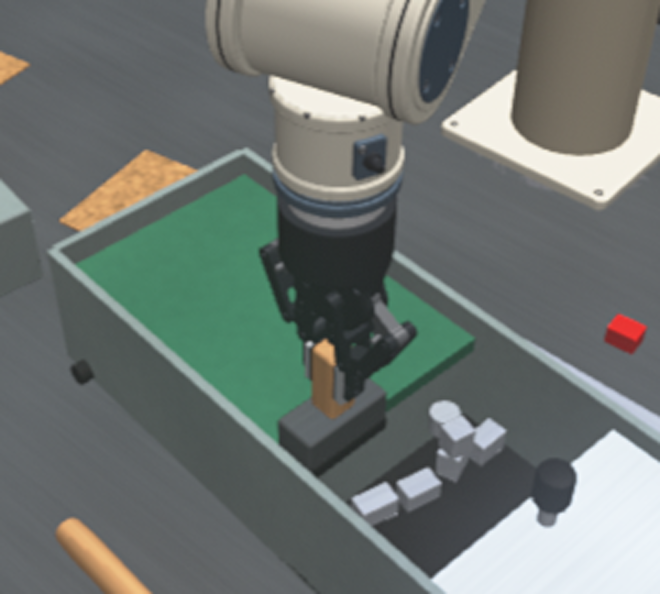

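Call:
{"method": "servo_tool", "body": {
  "increments": [
    [0, 0, 1, 0, 255],
    [0, 0, 1.8, 0, 255],
    [-0.4, -1.0, 1.8, 0, 255],
    [-0.9, -2.1, 1.8, 0.5, 255],
    [-1.4, -3.2, 1.8, 1, 255],
    [-1.85, -4.3, 1.8, 1.5, 255],
    [-2.3, -5.4, 1.8, 2, 255],
    [-2.8, -6.5, 1.8, 2.5, 255],
    [-3.3, -7.6, 1.8, 3, 255],
    [-3.75, -8.7, 1.8, 3.5, 255],
    [-4.2, -9.8, 1.8, 4, 255],
    [-4.7, -10.9, 1.8, 4, 255]
  ]
}}

```text
clock: 20.75
tool_pos: [0.4685, -0.1686, 0.2084]
tcp_rot: [0.702, 0.084, -0.702, 0.084]
force: [0.9, -0.4, -3.2]
opening: 0.0225
```

Run:
```python
from h import *
s,a=tool();print(s['tool_pos'],a,s['clock'],s['opening'])
print((np.array([.4235,-.2735])-s['tool_pos'][:2])/.03)
for n in("scene","top"):
    p,d,W=grab(n,n+"13"); blanks(n,p,W)
cv2.imwrite("pics/c13.png",cv2.resize(cv2.imread("pics/top13.png")[150:310,110:410],None,fx=2.6,fy=2.6,interpolation=2))
```

```text
[ 0.46854074 -0.16856872  0.20843734] -76.34304936342659 20.75 0.02252559360209277
[-1.50135816 -3.49770935]
scene
top
```

View pics/c13.png

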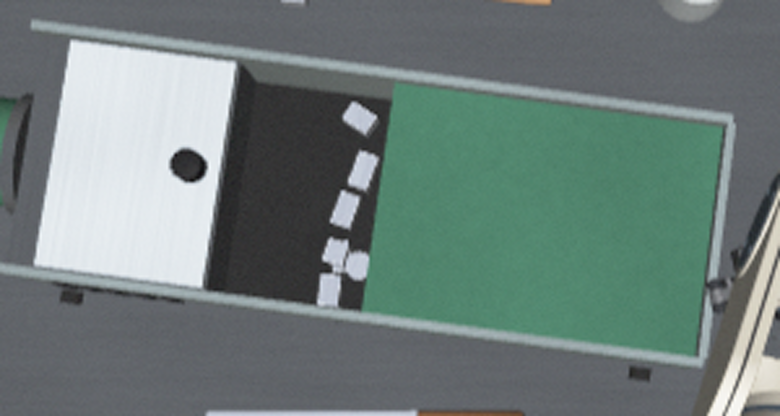

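View pics/scene13.png

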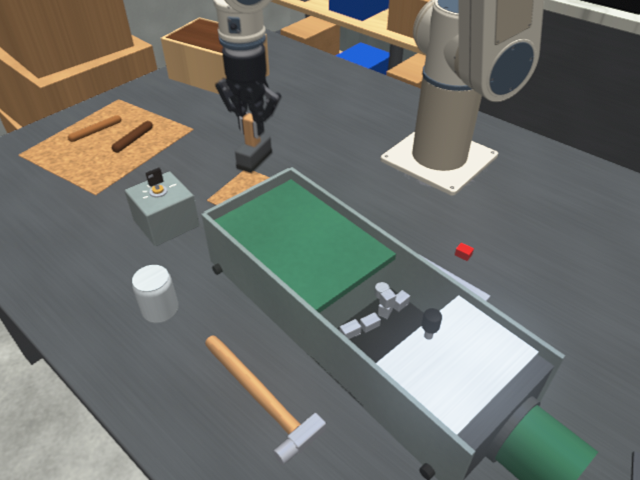

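The deck is empty and the blanks are in the tub. Top shows six, and the seventh is under the two stacked at crop (335,255). Now I'll return the sweeper to its mat.

Call:
{"method": "servo_tool", "body": {
  "increments": [
    [-0.5, -1.0, 0, 0, 255],
    [-1.0, -2.2, 0, 0, 255],
    [-1.5, -3.5, 0, 0, 255],
    [-1.5, -3.5, 0, 0, 255],
    [-1.5, -3.5, 0, 0, 255],
    [-1.5, -3.5, -1, 0, 255],
    [-1.5, -3.5, -2, 0, 255],
    [-1.5, -3.5, -3, 0, 255],
    [-1.5, -3.5, -4, 0, 255],
    [-1.5, -3.5, -4.6, 0, 255],
    [-1.5, -3.5, -5.0, 0, 255],
    [-1.5, -3.5, -5.0, 0, 255]
  ]
}}

```text
clock: 21.85
tool_pos: [0.4234, -0.2694, 0.0557]
tcp_rot: [-0.701, -0.085, 0.703, -0.083]
force: [0.4, 0.3, -1.8]
opening: 0.023
```

Run:
```python
from h import *
s,a=tool();print(s['tool_pos'],a,s['clock'],s['opening'],s['force'])
p,d,W=grab("scene","scene14"); M=w2m(W); d0,dd,WW=grab("top","top14"); M2=w2m(WW)
for A,B in((M,W),(M2,WW)):
    m=(abs(A[...,0])<.1)&(A[...,1]>.045)&(A[...,1]<.12); print("tub max z",np.percentile(B[m][:,2],[50,99,100]))
cv2.imwrite("pics/c14.png",cv2.resize(cv2.imread("pics/scene14.png")[80:230,180:380],None,fx=4,fy=4,interpolation=2))
```

```text
[ 0.42343669 -0.26938943  0.0557358 ] -76.37983047084803 21.85 0.022991580244237135 [ 0.4296899   0.30332654 -1.83471744]
tub max z [0.01299261 0.06548979 0.06821941]
tub max z [0.01116396 0.06590148 0.07235273]
```

View pics/c14.png

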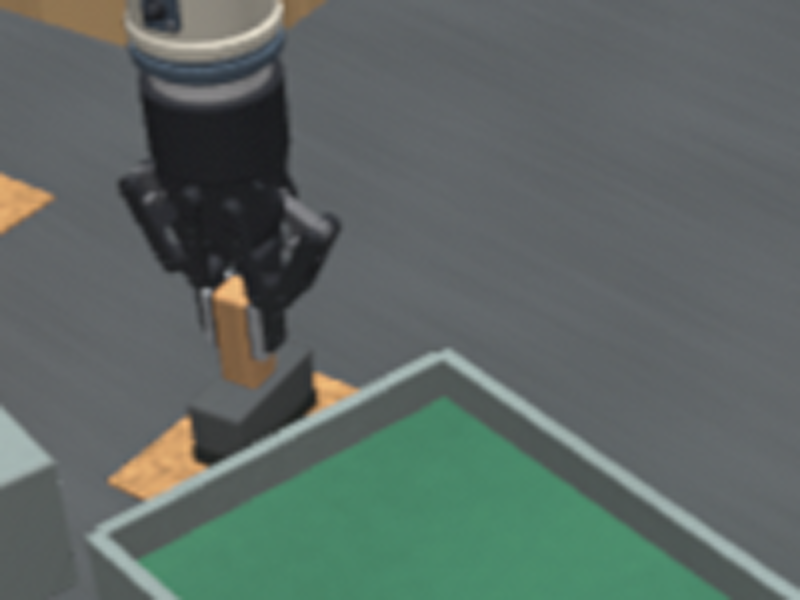

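The sweeper hovers a few mm above the mat, upright. I'll lower the rest and release it.

Call:
{"method": "servo_tool", "body": {
  "increments": [
    [0, -0.1, -0.15, 0, 255],
    [0, -0.13, -0.28, 0, 255],
    [0, -0.13, -0.28, 0, 255],
    [0, -0.13, -0.28, 0, 255]
  ]
}}

```text
clock: 22.28
tool_pos: [0.4248, -0.2757, 0.0501]
tcp_rot: [0.702, 0.083, -0.702, 0.084]
force: [-0.2, -0.0, -2.9]
opening: 0.0231
```

Call:
{"method": "servo_tool", "body": {
  "increments": [
    [0, 0, -0.06, 0, 255],
    [0, 0, -0.12, 0, 255],
    [0, 0, -0.12, 0, 255],
    [0, 0, -0.12, 0, 255]
  ]
}}

```text
clock: 22.62
tool_pos: [0.4246, -0.2755, 0.0461]
tcp_rot: [-0.702, -0.083, 0.702, -0.083]
force: [-0.2, -0.3, -2.5]
opening: 0.0228
```

Call:
{"method": "servo_tool", "body": {
  "increments": [
    [0, 0, -0.06, 0, 255],
    [0, 0, -0.08, 0, 255],
    [0, 0, -0.08, 0, 255]
  ]
}}

```text
clock: 22.87
tool_pos: [0.4247, -0.2758, 0.0458]
tcp_rot: [0.702, 0.083, -0.702, 0.084]
force: [-8.4, 2.2, 24.8]
opening: 0.0231
```

Call:
{"method": "servo_tool", "body": {
  "increments": [
    [0, 0, 0.06, 0, 255],
    [0, 0, 0.06, 0, 255],
    [0, 0, 0.06, 0, 80],
    [0, 0, 0.06, 0, 80],
    [0, 0, 0.06, 0, 80],
    [0, 0, 0.06, 0, 80],
    [0, 0, 1, 0, 80],
    [0, 0, 2, 0, 80],
    [0, 0, 3, 0, 80],
    [0, 0, 4, 0, 80],
    [0, 0, 4.7, 0, 80],
    [0, 0, 4.7, 0, 80]
  ]
}}

```text
clock: 23.87
tool_pos: [0.4271, -0.2771, 0.1891]
tcp_rot: [0.704, 0.082, -0.7, 0.085]
force: [0.9, -1.4, 0.5]
opening: 0.0589
```

Run:
```python
from h import *
s,a=tool();print(s['tool_pos'],a,s['clock'],s['opening'],s['force'])
p,d,W=grab("scene","scene15"); sweeper("scene",W,d)
cv2.imwrite("pics/c15.png",cv2.resize(cv2.imread("pics/scene15.png")[80:230,180:380],None,fx=4,fy=4,interpolation=2))
# knob pos now
m=(W[...,2]>.162)&(W[...,2]<.175)&(W[...,1]>.2)&(W[...,1]<.4)&(abs(W[...,0]-.56)<.05)
c,_=cv2.minEnclosingCircle(W[m][:,:2].astype(np.float32));print("knob",c,w2m(c),(np.array([*c,.117])-s['tool_pos'])/.03)
```

```text
[ 0.42706028 -0.2771144   0.1891195 ] -76.43875829766759 23.8667 0.058899239634837966 [ 0.89720202 -1.36136397  0.50101974]
scene [ 421.3 -272.1] [81.8 39.2] 12.9 271
scene [ 420.3 -273.4] [27.4 23.3] 12.3 92
knob (0.5632466673851013, 0.3240980803966522) [-0.00127619  0.20042334] [ 4.53954637 20.04041616 -2.40398324]
```

View pics/c15.png

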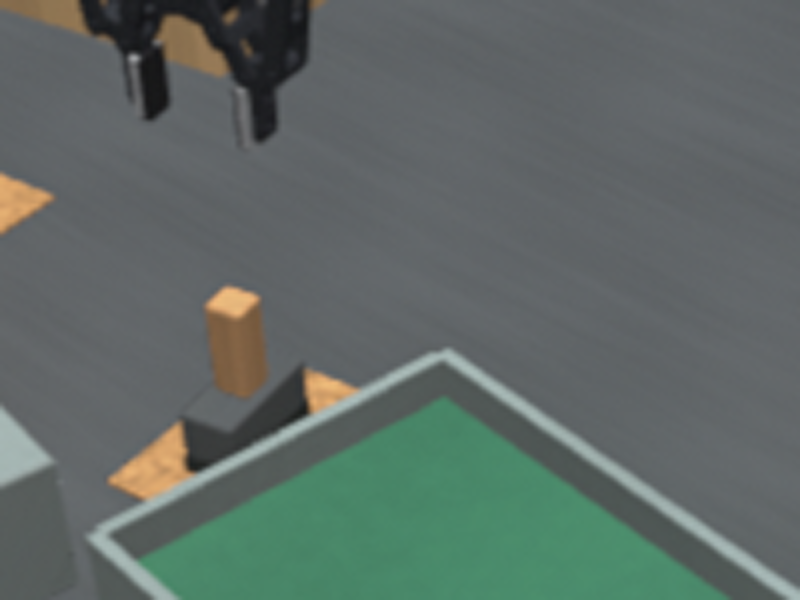

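The sweeper stands upright and centred on its mat. Now to the knob to shut the cover.

Call:
{"method": "servo_tool", "body": {
  "increments": [
    [0.3, 1.3, 0.2, -0.5, 120],
    [0.6, 2.6, 0.2, -1, 120],
    [0.9, 3.9, 0.2, -2, 120],
    [1.2, 5.2, 0.2, -3, 120],
    [1.5, 6.5, 0.2, -4, 120],
    [1.8, 7.8, 0.2, -4, 120],
    [2.1, 9.1, 0.2, -4, 120],
    [2.4, 10.4, 0.2, -4, 120],
    [2.7, 11.7, 0.2, -4, 120],
    [3.0, 13.0, 0.2, -4, 120],
    [3.3, 14.3, 0.2, -4, 120],
    [3.6, 15.6, 0.2, -4, 120]
  ]
}}

```text
clock: 24.92
tool_pos: [0.5318, 0.1944, 0.189]
tcp_rot: [-0.705, 0.04, 0.707, 0.039]
force: [0.6, -0.4, -1.0]
opening: 0.0455
```

Call:
{"method": "servo_tool", "body": {
  "increments": [
    [0.3, 1.3, 0, 0, 120],
    [0.6, 2.6, 0, 0, 120],
    [0.85, 4.0, 0, 0, 120],
    [0.95, 4.45, 0, 0, 120],
    [0.95, 4.45, 0, 0, 120],
    [0.95, 4.45, 0, 0, 120],
    [0.95, 4.45, 0, 0, 120]
  ]
}}

```text
clock: 25.5
tool_pos: [0.5603, 0.3246, 0.1894]
tcp_rot: [-0.705, 0.04, 0.707, 0.039]
force: [-0.1, -0.8, 0.5]
opening: 0.0451
```

Run:
```python
from h import *
s,a=tool();print(s['tool_pos'],a,s['clock'],(np.array([.5638,.3237,.119])-s['tool_pos'])/.03)
```

```text
[0.56026528 0.32458906 0.18938611] -96.45706183958195 25.5 [ 0.11782384 -0.02963536 -2.34620373]
```

Call:
{"method": "servo_tool", "body": {
  "increments": [
    [0.1, -0.03, -0.8, 0, 120],
    [0.1, -0.03, -1.6, 0, 120],
    [0.1, -0.03, -2.3, 0, 120],
    [0.1, -0.03, -2.3, 0, 120],
    [0.1, -0.03, -2.3, 0, 255],
    [0.1, -0.03, -2.3, 0, 255],
    [0.1, -0.03, -2.3, 0, 255],
    [0.1, -0.03, -2.3, 0, 255],
    [0.1, -0.03, -2.3, 0, 255]
  ],
  "force": 40
}}

```text
clock: 26.25
tool_pos: [0.564, 0.3231, 0.1223]
tcp_rot: [-0.706, 0.041, 0.706, 0.039]
force: [0.7, -6.2, -5.9]
opening: 0.0271
```

Call:
{"method": "servo_tool", "body": {
  "increments": [
    [-0.05, -0.4, 0, 0, 255],
    [-0.09, -0.8, 0, 0, 255],
    [-0.13, -1.2, 0, 0, 255],
    [-0.18, -1.6, 0, 0, 255],
    [-0.22, -2.0, 0, 0, 255],
    [-0.27, -2.4, 0, 0, 255],
    [-0.31, -2.8, 0, 0, 255],
    [-0.36, -3.2, 0, 0, 255],
    [-0.4, -3.6, 0, 0, 255],
    [-0.45, -4.0, 0, 0, 255],
    [-0.49, -4.4, 0, 0, 255],
    [-0.52, -4.65, 0, 0, 255]
  ]
}}

```text
clock: 27.25
tool_pos: [0.5484, 0.1841, 0.1222]
tcp_rot: [0.706, -0.04, -0.706, -0.04]
force: [-2.6, 1.9, 2.5]
opening: 0.0266
```

Call:
{"method": "servo_tool", "body": {
  "increments": [
    [-0.01, -0.1, 0, 0, 255],
    [-0.02, -0.18, 0, 0, 255],
    [-0.02, -0.18, 0, 0, 255],
    [-0.02, -0.18, 0, 0, 255]
  ]
}}

```text
clock: 27.58
tool_pos: [0.5479, 0.1799, 0.1221]
tcp_rot: [-0.706, 0.04, 0.706, 0.039]
force: [-4.6, -1.0, 6.5]
opening: 0.0266
```

Call:
{"method": "servo_tool", "body": {
  "increments": [
    [-0.01, -0.08, 0, 0, 255],
    [-0.01, -0.08, 0, 0, 255],
    [-0.01, -0.08, 0, 0, 255]
  ]
}}

```text
clock: 27.83
tool_pos: [0.5479, 0.1789, 0.1222]
tcp_rot: [0.706, -0.039, -0.706, -0.04]
force: [-4.5, 4.6, 5.0]
opening: 0.0269
```

Call:
{"method": "servo_tool", "body": {
  "increments": [
    [0, 0.02, 0, 0, 120],
    [0, 0.02, 0, 0, 120],
    [0, 0.02, 0, 0, 120],
    [0, 0.02, 1, 0, 120],
    [0, 0.02, 2, 0, 120],
    [0, 0, 2.6, 1, 120],
    [0.2, -2, 2.6, 2, 120],
    [0.4, -4, 2.6, 4, 120],
    [0.6, -6, 2.6, 6, 120],
    [0.8, -8, 2.6, 8, 120],
    [1.0, -10, 2.6, 10, 120],
    [1.2, -11, 2.6, 12, 120]
  ]
}}

```text
clock: 28.83
tool_pos: [0.5721, -0.0573, 0.1998]
tcp_rot: [0.671, 0.224, -0.67, 0.225]
force: [0.5, 0.4, -0.1]
opening: 0.0449
```

Run:
```python
from h import *
s,a=tool();print(s['tool_pos'],a,s['clock'],s['joint_pos'])
for n in("scene","top"):
    p,d,W=grab(n,n+"16"); M=w2m(W); hsv=cv2.cvtColor(p,cv2.COLOR_RGB2HSV)
    cv=(abs(W[...,2]-.115)<.005)&(abs(M[...,0])<.09)&(hsv[...,2]>180)&(hsv[...,1]<30)&(M[...,1]>0)
    print(n,"cover y",np.percentile(M[cv][:,1],[0.5,99.5])); sweeper(n,W,d); blanks(n,p,W)
```

```text
[ 0.5720876  -0.05726744  0.19979954] -52.97188279656756 28.8333 [-1.20243789e-01  3.63085423e-01  1.75200659e+00 -4.71204390e-04
  1.02607124e+00  8.04534052e-01]
scene cover y [0.0359509  0.18477535]
scene [ 420.2 -271.4] [82.1 36.6] 11.2 219
scene [ 419.1 -266.7] [28.7 13.1] 30.3 51
scene
([358.0, 285.0], [0.002, 0.059], 1623)
top cover y [0.03581462 0.18413635]
top [ 423.3 -274.9] [79.7 37.1] 13.5 339
top [ 423.5 -275.2] [23.7 24.3] 12.7 95
top
([249.0, 225.0], [0.002, 0.056], 809)
```

View pics/scene16.png

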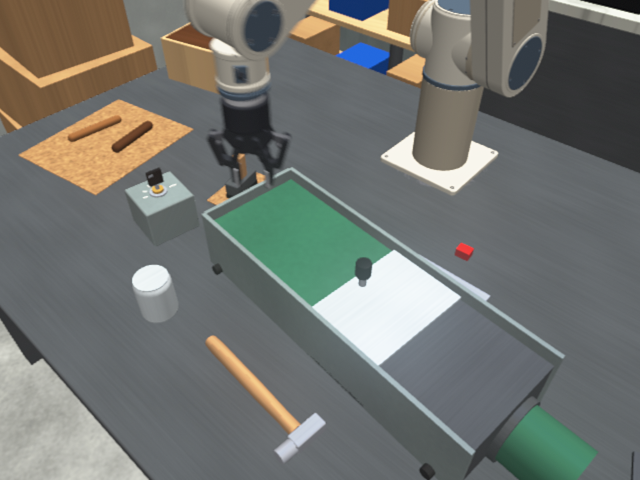

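The cover is shut: its front edge is at machine y 35.9 mm, the same as at the start. The sweeper is on its mat. Now to the key.

Call:
{"method": "servo_tool", "body": {
  "increments": [
    [0.1, -0.9, 0, 1.4, 120],
    [0.25, -1.8, 0, 2.8, 120],
    [0.4, -2.7, 0, 4.2, 120],
    [0.55, -3.6, 0, 5.6, 120],
    [0.7, -4.5, 0, 7, 120],
    [0.85, -5.4, 0, 8.4, 120],
    [1.0, -6.3, 0, 9.8, 120],
    [1.1, -7.2, 0, 11.2, 120],
    [1.25, -8.0, 0, 12.6, 120],
    [1.35, -8.65, 0, 14, 120],
    [1.35, -8.65, 0, 15.4, 120],
    [1.35, -8.65, 0, 16.8, 120]
  ]
}}

```text
clock: 29.93
tool_pos: [0.6127, -0.3158, 0.1992]
tcp_rot: [0.349, 0.615, -0.349, 0.615]
force: [-0.0, -0.4, 0.4]
opening: 0.0456
```

Call:
{"method": "servo_tool", "body": {
  "increments": [
    [0, 0, 0, 1.4, 120],
    [0, 0, 0, 2.8, 120],
    [0, 0, 0, 4.2, 120],
    [0, 0, 0, 5.6, 120],
    [0, 0, 0, 7, 120],
    [0, 0, 0, 8.4, 120],
    [0, 0, 0, 9.2, 120],
    [0, 0, 0, 9.2, 120],
    [0, 0, 0, 9.2, 120]
  ]
}}

```text
clock: 30.68
tool_pos: [0.6127, -0.3144, 0.1995]
tcp_rot: [0.083, 0.702, -0.083, 0.702]
force: [0.0, 0.3, -0.2]
opening: 0.0451
```

Run:
```python
from h import *
s,a=tool();print(s['tool_pos'],a,s['clock'],s['joint_pos'],(np.array([.6125,-.3167,.091])-s['tool_pos'])/.03)
p,d,W=grab("scene","scene17")
cv2.imwrite("pics/c17.png",cv2.resize(cv2.imread("pics/scene17.png")[80:230,80:280],None,fx=4,fy=4,interpolation=2))
k=(W[...,2]>.115)&(W[...,2]<.15)&(abs(W[...,0]-.612)<.025)&(abs(W[...,1]+.316)<.025)
q=W[k]; 
if k.sum()>10:
  u,S,v=np.linalg.svd(q[:,:2]-q[:,:2].mean(0)); print("key",q.mean(0),np.rad2deg(np.arctan2(v[0,1],v[0,0])),len(q))
```

```text
[ 0.61274446 -0.31440452  0.19954042] 76.53282361897234 30.6833 [-4.91280991e-01  5.27928062e-01  1.48543079e+00 -1.85572218e-04
  1.12840547e+00 -1.82695128e+00] [-0.00814864 -0.07651613 -3.61801396]
key [ 0.61225221 -0.31434647  0.13306364] -12.988248394738761 240
```

View pics/c17.png

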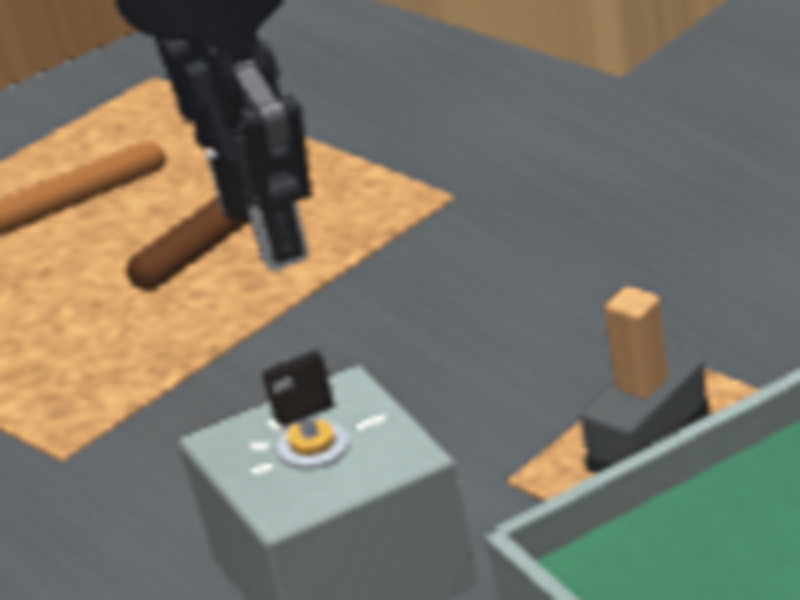

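The jaws are lined up across the bow's thickness (key face at -13°, jaws at 76.5°), and the sweeper stands upright on its mat. Descending and gripping.

Call:
{"method": "servo_tool", "body": {
  "increments": [
    [0, -0.07, -1, 0, 120],
    [0, -0.07, -2, 0, 120],
    [0, -0.07, -3, 0, 120],
    [0, -0.07, -3.6, 0, 120],
    [0, -0.07, -3.6, 0, 120],
    [0, -0.07, -3.6, 0, 120],
    [0, -0.07, -3.6, 0, 255],
    [0, -0.07, -3.6, 0, 255],
    [0, -0.07, -3.6, 0, 255],
    [0, -0.07, -3.6, 0, 255],
    [0, -0.07, -3.6, 0, 255],
    [0, -0.07, -3.6, 0, 255]
  ],
  "force": 50
}}

```text
clock: 31.73
tool_pos: [0.6135, -0.3182, 0.0939]
tcp_rot: [0.081, 0.701, -0.083, 0.703]
force: [-1.6, -3.7, 6.6]
opening: 0.0083
```

Run:
```python
from h import *
s,a=tool();print(s['tool_pos'],a,s['clock'],s['opening'],s['force'],s['wrist_torque'])
p,d,W=grab("scene","scene18")
cv2.imwrite("pics/c18.png",cv2.resize(cv2.imread("pics/scene18.png")[80:230,80:280],None,fx=4,fy=4,interpolation=2))
```

```text
[ 0.61352644 -0.31819264  0.09388204] 76.66917751862742 31.7333 0.008345287108596333 [-1.62724594 -3.67781362  6.57109973] [-0.5556139   0.4052048   0.03604706]
```

View pics/c18.png

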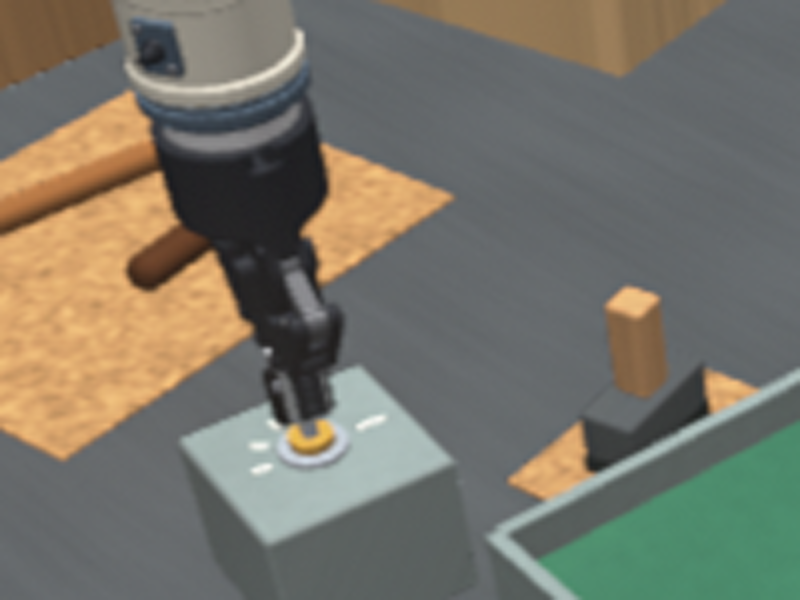

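Call:
{"method": "servo_tool", "body": {
  "increments": [
    [0, 0, 0, -1, 255],
    [0, 0, 0, -2, 255],
    [0, 0, 0, -3, 255],
    [0, 0, 0, -4, 255],
    [0, 0, 0, -5, 255],
    [0, 0, 0, -6, 255],
    [0, 0, 0, -7, 255],
    [0, 0, 0, -7.8, 255],
    [0, 0, 0, -7.8, 255],
    [0, 0, 0, -7.8, 255]
  ]
}}

```text
clock: 32.62
tool_pos: [0.6138, -0.3178, 0.0939]
tcp_rot: [0.312, 0.633, -0.312, 0.636]
force: [-0.5, -1.6, 6.1]
opening: 0.008
```

Run:
```python
from h import *
s,a=tool();print(s['tool_pos'],a,s['clock'],s['opening'],s['force'],s['wrist_torque'])
p,d,W=grab("scene","scene19");p,d,W=grab("top","top19")
```

```text
[ 0.61384405 -0.31784226  0.09386444] 37.65477507933888 32.6167 0.008020464858552843 [-0.50594733 -1.58368361  6.12342777] [-0.31211089  0.15624404  0.04317243]
```

Call:
{"method": "servo_tool", "body": {
  "increments": [
    [0, 0, 0, -1, 255],
    [0, 0, 0, -2, 255],
    [0, 0, 0, -3, 255],
    [0, 0, 0, -4, 255],
    [0, 0, 0, -5, 255],
    [0, 0, 0, -6, 255],
    [0, 0, 0, -6.8, 255],
    [0, 0, 0, -7.2, 255],
    [0, 0, 0, -7.2, 255]
  ]
}}

```text
clock: 33.47
tool_pos: [0.6142, -0.3178, 0.0939]
tcp_rot: [0.493, 0.506, -0.492, 0.509]
force: [0.6, -1.1, 6.0]
opening: 0.0083
```

Run:
```python
from h import *
s,a=tool();print(s['tool_pos'],a,s['clock'],s['opening'],s['force'],s['wrist_torque'])
p,d,W=grab("scene","scene20")
cv2.imwrite("pics/c20.png",cv2.resize(cv2.imread("pics/scene20.png")[80:230,80:280],None,fx=4,fy=4,interpolation=2))
```

```text
[ 0.61423274 -0.31781323  0.09393029] 1.7013898791791215 33.4667 0.008293633960826585 [ 0.60497336 -1.10139923  5.98666593] [-0.34031871 -0.07279288  1.11627962]
```

View pics/c20.png

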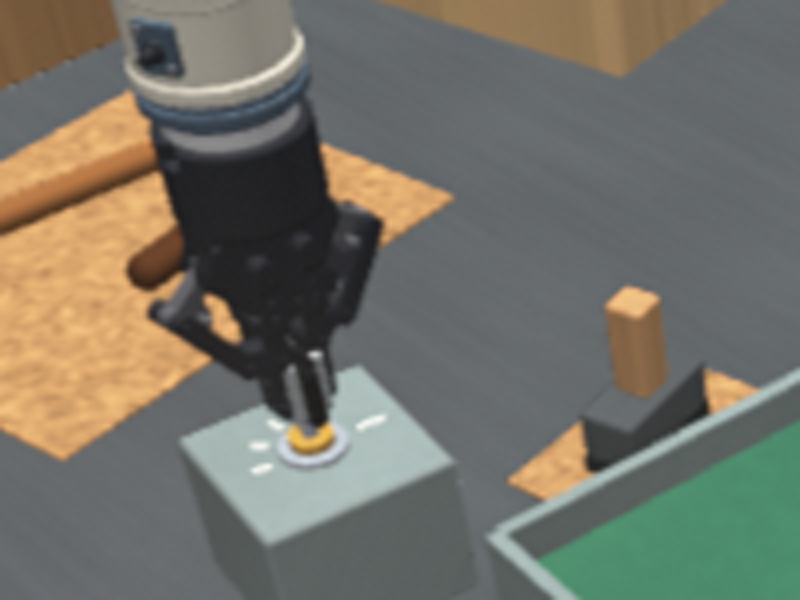

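The wrist torque jumped to 1.1 N·m after 75° of turn, so the key is at the START stop. Holding for more than 2 s.

Call:
{"method": "servo_tool", "body": {
  "increments": [
    [0, 0, 0, 0, 255],
    [0, 0, 0, 0, 255],
    [0, 0, 0, 0, 255],
    [0, 0, 0, 0, 255],
    [0, 0, 0, 0, 255],
    [0, 0, 0, 0, 255],
    [0, 0, 0, 0, 255],
    [0, 0, 0, 0, 255],
    [0, 0, 0, 0, 255],
    [0, 0, 0, 0, 255],
    [0, 0, 0, 0, 255],
    [0, 0, 0, 0, 255]
  ]
}}

```text
clock: 34.52
tool_pos: [0.6142, -0.3178, 0.0939]
tcp_rot: [0.492, 0.506, -0.492, 0.509]
force: [0.8, -1.8, 5.2]
opening: 0.0084
```

Call:
{"method": "servo_tool", "body": {
  "increments": [
    [0, 0, 0, 0, 255],
    [0, 0, 0, 0, 255],
    [0, 0, 0, 0, 255],
    [0, 0, 0, 0, 255],
    [0, 0, 0, 0, 255],
    [0, 0, 0, 0, 255],
    [0, 0, 0, 0, 255],
    [0, 0, 0, 0, 255],
    [0, 0, 0, 0, 255],
    [0, 0, 0, 0, 255],
    [0, 0, 0, 0, 255],
    [0, 0, 0, 0, 255]
  ]
}}

```text
clock: 35.52
tool_pos: [0.6142, -0.3178, 0.0939]
tcp_rot: [0.492, 0.506, -0.492, 0.509]
force: [0.4, -2.0, 6.3]
opening: 0.0082
```

Run:
```python
from h import *
s,a=tool();print(s['tool_pos'],a,s['clock'],s['opening'],s['force'],s['wrist_torque'])
```

```text
[ 0.61421001 -0.31781385  0.09389399] 1.8132028593169938 35.5167 0.008218061134880711 [ 0.37140825 -2.00197217  6.31200937] [-0.35444664 -0.09698162  1.04256124]
```

Call:
{"method": "servo_tool", "body": {
  "increments": [
    [0, 0, 0, 0, 255],
    [0, 0, 0, 0, 255],
    [0, 0, 0, 0, 255],
    [0, 0, 0, 0, 255],
    [0, 0, 0, 0, 30],
    [0, 0, 0, 0, 30],
    [0, 0, 0, 0, 30],
    [0, 0, 0, 0, 30],
    [0, 0, 0, 0, 30],
    [0, 0, 0, 0, 30],
    [0, 0, 0.5, 0, 30],
    [0, 0, 1.5, 0, 30]
  ]
}}

```text
clock: 36.52
tool_pos: [0.61, -0.3155, 0.1338]
tcp_rot: [0.492, 0.51, -0.493, 0.505]
force: [0.6, 0.9, 0.3]
opening: 0.0751
```

Call:
{"method": "servo_tool", "body": {
  "increments": [
    [0, 0, 1, 0, 30],
    [0, 0, 2, 0, 30],
    [0, 0, 3, 0, 30],
    [0, 0, 4, 0, 30],
    [-0.5, -1, 4, 0, 30],
    [-1, -2, 4, 0, 30],
    [-1.5, -3, 4, 0, 30],
    [-2, -4, 4, 0, 30],
    [-2, -4, 4, 0, 30]
  ]
}}

```text
clock: 37.27
tool_pos: [0.5497, -0.4419, 0.2581]
tcp_rot: [0.493, 0.506, -0.494, 0.507]
force: [0.2, 1.6, -0.3]
opening: 0.0757
```

Run:
```python
from h import *
s,a=tool();print(s['tool_pos'],a,s['clock'],s['opening'],s['force'])
for n in("scene","top"):
    p,d,W=grab(n,n+"21"); M=w2m(W); hsv=cv2.cvtColor(p,cv2.COLOR_RGB2HSV)
    cv=(abs(W[...,2]-.115)<.005)&(abs(M[...,0])<.09)&(hsv[...,2]>180)&(hsv[...,1]<30)&(M[...,1]>0)
    print(n,"cover y",np.percentile(M[cv][:,1],[0.5,99.5])); sweeper(n,W,d); blanks(n,p,W)
    k=(W[...,2]>.115)&(W[...,2]<.152)&(abs(W[...,0]-.612)<.03)&(abs(W[...,1]+.316)<.03)
    if k.sum()>10:
      q=W[k];r=cv2.minAreaRect(q[:,:2].astype(np.float32)*1000); u,S,v=np.linalg.svd(q[:,:2]-q[:,:2].mean(0)); print("key",r,np.rad2deg(np.arctan2(v[0,1],v[0,0])),len(q))
cv2.imwrite("pics/c21.png",cv2.resize(cv2.imread("pics/scene21.png")[80:230,80:280],None,fx=4,fy=4,interpolation=2))
```

```text
[ 0.54974886 -0.44193774  0.25813507] 1.4312096727826902 37.2667 0.0757343986619563 [ 0.19449488  1.63887719 -0.27715815]
scene cover y [0.0361588  0.18461859]
scene [ 421.7 -272.4] [83.9 36.9] 14.4 282
scene [ 423.  -272.5] [24.7 24.2] 18.2 86
scene
([358.0, 285.0], [0.003, 0.058], 1610)
key ((612.6824340820312, -315.37213134765625), (11.684367179870605, 32.93702697753906), 41.44880294799805) 131.54296204661566 224
top cover y [0.03581945 0.18403478]
top [ 423.  -274.9] [79.8 36.6] 13.1 343
top [ 423.2 -274.7] [24.5 24.7] 9.9 101
top
([249.0, 225.0], [0.005, 0.051], 808)
key ((612.3053588867188, -316.6099548339844), (9.130511283874512, 31.315147399902344), 39.69424057006836) 129.5901759556608 69
```

View pics/c21.png

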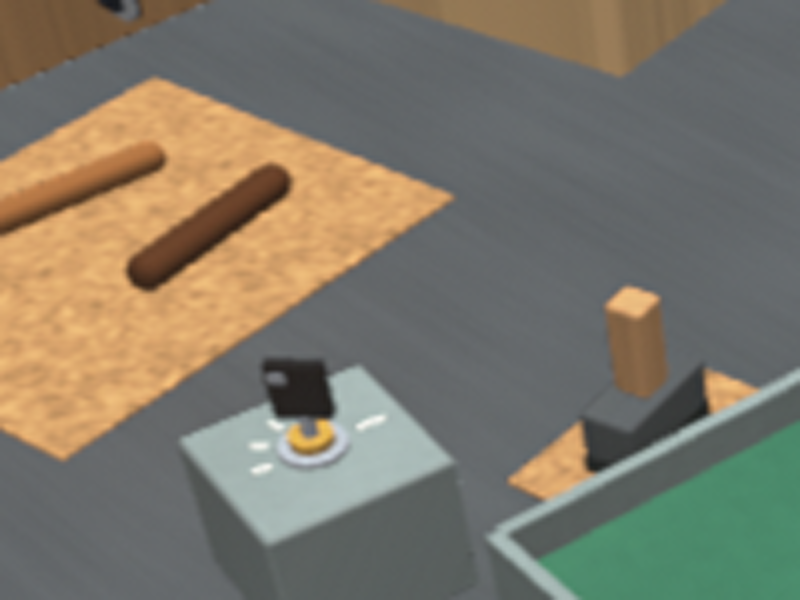

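View pics/top21.png

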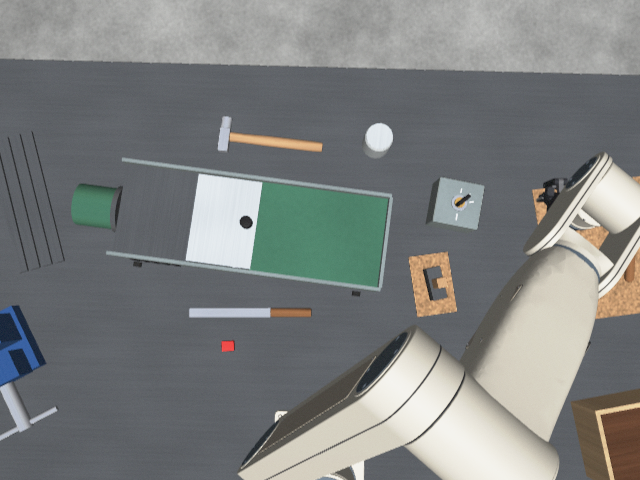

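All looks right, but the key angle (about 37° from OFF against a nominal 40°) deserves a tighter check, with 34.4° as the threshold.

Run:
```python
from h import *
def ang(n,W,lo):
    k=(W[...,2]>lo)&(W[...,2]<.15)&(abs(W[...,0]-.612)<.03)&(abs(W[...,1]+.316)<.03)
    q=W[k][:,:2].astype(np.float32)
    v=cv2.fitLine(q,cv2.DIST_HUBER,0,.01,.01).ravel(); return np.rad2deg(np.arctan2(v[1],v[0])), len(q)
for n in("scene","top"):
    W0=cloud(n,np.load(f"{n}0.npy"))
    A=[]
    for i in range(5):
        p,d,W=grab(n); A.append([ang(n,W,lo)[0]for lo in(.115,.125,.14)])
    print(n,[ang(n,W0,lo)for lo in(.115,.125,.14)],np.mean(A,0),np.std(A,0))
# image edge: bow silhouettes in image: predict masks for candidates
p=cv2.imread("pics/scene21.png"); p0=cv2.imread("pics/scene17.png"); t0=cv2.imread("pics/top0.png");t1=cv2.imread("pics/top21.png")
from scipy.optimize import minimize_scalar
def fit(n,img,c=(.6123,-.3166),zt=.1465):
    g=cv2.cvtColor(img,cv2.COLOR_BGR2GRAY); u,v=proj(n,[*c,.13]).astype(int); best=[]
    obs=np.zeros_like(g); obs[v-22:v+22,u-22:u+22]=(g[v-22:v+22,u-22:u+22]<60)
    for a in np.arange(-95,10,.5):
        r=np.deg2rad(a);e=np.array([np.cos(r),np.sin(r)]);f=np.array([-e[1],e[0]])
        for dx in(-.002,0,.002):
          for dy in(-.002,0,.002):
            P=[proj(n,[c[0]+dx+i*.016*e[0]+j*.0045*f[0],c[1]+dy+i*.016*e[1]+j*.0045*f[1],z])for i in(-1,1)for j in(-1,1)for z in(.112,.146)]
            m=np.zeros_like(g);cv2.fillConvexPoly(m,cv2.convexHull((np.float32(P)*16).round().astype(np.int32)),1,shift=4)
            best.append(((m&obs).sum()/ (m|obs).sum(),a,dx,dy))
    best.sort(reverse=True); return [tuple(np.round(b,3).tolist()) for b in best[:4]]
print("scene before",fit("scene",p0));print("scene now",fit("scene",p));print("top before",fit("top",t0));print("top now",fit("top",t1))
```

```text
scene [(np.float32(-12.183113), 234), (np.float32(-14.660263), 174), (np.float32(-13.961186), 77)] [-50.567696 -50.00014  -48.55971 ] [1.3503692 1.2991848 1.4140142]
top [(np.float32(-8.979012), 95), (np.float32(-14.486282), 79), (np.float32(-15.7254715), 54)] [-50.086193 -51.0948   -51.022057] [0.70665175 0.44684002 1.4822639 ]Traceback (most recent call last):
  File "<stdin>", line 26, in <module>
  File "<stdin>", line 22, in fit
  File "h.py", line 8, in proj
    c=eyes.get_calibration(n);E=c['extrinsics'];q=E[:3,:3]@np.asarray(p,float)+E[:3,3]
ValueError: time passes only in moves, steps and waits
```

Several estimates give about 36–37° from OFF, so the release seems to have left the key a few degrees short of the RUN stop. That's above the threshold but thin. I'll regrip and nudge it clockwise to the stop.

Run:
```python
from h import *
s,a=tool();print(s['tool_pos'],a,s['clock'],(np.array([.613,-.3175,.094])-s['tool_pos'])/.03,(40-a)/5)
```

```text
[ 0.55294557 -0.43632731  0.25676503] 1.7239868167635752 37.8667 [ 2.00181433  3.96091032 -5.42550116] 7.655202636647284
```

Call:
{"method": "servo_tool", "body": {
  "increments": [
    [0.5, 1, 0, 1, 120],
    [1, 2, 0, 2, 120],
    [1.5, 3, 0, 3.4, 120],
    [2, 3.96, 0, 4.8, 120],
    [2, 3.96, 0, 6.2, 120],
    [2, 3.96, -1, 7.6, 120],
    [2, 3.96, -2, 7.6, 120],
    [2, 3.96, -2, 7.6, 120],
    [2, 3.96, -2, 7.6, 120]
  ]
}}

```text
clock: 38.62
tool_pos: [0.6116, -0.3173, 0.1953]
tcp_rot: [0.301, 0.641, -0.301, 0.639]
force: [-0.5, 0.1, 0.0]
opening: 0.0451
```

Run:
```python
from h import *
s,a=tool();print(s['tool_pos'],a,s['clock'],(np.array([.613,-.3175,.094])-s['tool_pos'])/.03,(40-a)/5)
```

```text
[ 0.61163032 -0.31728322  0.19528632] 39.64901714692804 38.6167 [ 0.04565616 -0.00722584 -3.37621057] 0.07019657061439233
```

Call:
{"method": "servo_tool", "body": {
  "increments": [
    [0.04, 0, -1, 0, 120],
    [0.04, 0, -2, 0, 120],
    [0.04, 0, -3, 0, 120],
    [0.04, 0, -3.35, 0, 120],
    [0.04, 0, -3.35, 0, 120],
    [0.04, 0, -3.35, 0, 255],
    [0.04, 0, -3.35, 0, 255],
    [0.04, 0, -3.35, 0, 255],
    [0.04, 0, -3.35, 0, 255],
    [0.04, 0, -3.35, 0, 255]
  ],
  "force": 30
}}

```text
clock: 39.45
tool_pos: [0.615, -0.3193, 0.099]
tcp_rot: [0.3, 0.639, -0.301, 0.641]
force: [-2.7, -0.9, 6.3]
opening: 0.0086
```

Run:
```python
from h import *
s,a=tool();print(s['tool_pos'],a,s['opening'],s['wrist_torque'],s['force'])
```

```text
[ 0.6149917  -0.31928427  0.09899698] 39.691062364494435 0.008591490476801536 [-0.26500851  0.40150662  0.07005093] [-2.69169296 -0.87094752  6.32770515]
```

Call:
{"method": "servo_tool", "body": {
  "increments": [
    [0, 0, 0, -0.3, 255],
    [0, 0, 0, -0.6, 255],
    [0, 0, 0, -0.6, 255],
    [0, 0, 0, -0.6, 255]
  ]
}}

```text
clock: 39.78
tool_pos: [0.615, -0.3193, 0.099]
tcp_rot: [0.317, 0.631, -0.318, 0.633]
force: [-2.1, -1.7, 6.0]
opening: 0.0085
```

Run:
```python
from h import *
s,a=tool();print(s['tool_pos'],a,s['opening'],s['wrist_torque'],s['force'])
```

```text
[ 0.61496898 -0.31930351  0.09901365] 36.67930762382557 0.008457520901492366 [-0.29135727  0.38308543  0.12993323] [-2.10177084 -1.66719141  6.02193431]
```

Torque has risen past the spring's breakaway (0.13 N·m), so the key is at the RUN stop. I'll release it and retreat.

Call:
{"method": "servo_tool", "body": {
  "increments": [
    [0, 0, 0, 0.1, 255],
    [0, 0, 0, 0.1, 30],
    [0, 0, 0, 0.1, 30],
    [0, 0, 0, 0.1, 30],
    [0, 0, 0, 0.1, 30],
    [0, 0, 0, 0.1, 30],
    [0, 0, 0, 0.1, 30],
    [0, 0, 1, 0.1, 30],
    [0, 0, 2, 0.1, 30],
    [0, 0, 3, 0.1, 30],
    [0, 0, 4, 0.1, 30],
    [0, 0, 4, 0.1, 30]
  ]
}}

```text
clock: 40.78
tool_pos: [0.6171, -0.3197, 0.2234]
tcp_rot: [0.314, 0.63, -0.315, 0.637]
force: [1.3, -1.1, 0.7]
opening: 0.075
```

Call:
{"method": "servo_tool", "body": {
  "increments": [
    [-0.5, -1, 1, 0, 30],
    [-1, -2, 1, 0, 30],
    [-1.5, -3, 1, 0, 30],
    [-2, -4, 1, 0, 30],
    [-2, -4, 1, 0, 30],
    [-2, -4, 1, 0, 30],
    [-2, -4, 1, 0, 30]
  ]
}}

```text
clock: 41.37
tool_pos: [0.5537, -0.4377, 0.2456]
tcp_rot: [0.315, 0.634, -0.315, 0.633]
force: [0.3, 0.9, -0.5]
opening: 0.0752
```

Run:
```python
from h import *
s,a=tool();print(s['tool_pos'],a,s['clock'],s['opening'],s['force'])
def ang(W,lo):
    k=(W[...,2]>lo)&(W[...,2]<.15)&(abs(W[...,0]-.612)<.03)&(abs(W[...,1]+.316)<.03)
    q=W[k][:,:2].astype(np.float32)
    v=cv2.fitLine(q,cv2.DIST_HUBER,0,.01,.01).ravel(); return np.rad2deg(np.arctan2(v[1],v[0]))
for n in("scene","top"):
    A=[]
    for i in range(5):
        p,d,W=grab(n,n+"22"); A.append([ang(W,lo)for lo in(.115,.125,.14)])
    print(n,np.mean(A,0)); sweeper(n,W,d); M=w2m(W); hsv=cv2.cvtColor(p,cv2.COLOR_RGB2HSV)
    cv=(abs(W[...,2]-.115)<.005)&(abs(M[...,0])<.09)&(hsv[...,2]>180)&(hsv[...,1]<30)&(M[...,1]>0)
    print("cover y",np.percentile(M[cv][:,1],[0.5,99.5])); blanks(n,p,W)
cv2.imwrite("pics/c22.png",cv2.resize(cv2.imread("pics/scene22.png")[80:380,80:480],None,fx=2,fy=2,interpolation=2))
```

```text
[ 0.55365244 -0.43769645  0.24559111] 37.14206114132512 41.3667 0.07516136457383389 [ 0.2971624   0.9243118  -0.52212004]
scene [-49.119617 -49.20347  -50.12185 ]
scene [ 421.1 -272.7] [82.9 36.3] 13.1 276
scene [ 421.3 -273.1] [27.4 24.3] 13.4 92
cover y [0.03624979 0.18466928]
scene
([358.0, 285.0], [0.002, 0.058], 1622)
top [-49.612648 -50.670372 -51.036427]
top [ 423.1 -274.8] [80.4 36.8] 14.6 346
top [ 423.5 -275.6] [23.  23.6] 12.7 94
cover y [0.03575964 0.18420003]
top
([248.0, 225.0], [-0.002, 0.051], 797)
```

View pics/c22.png

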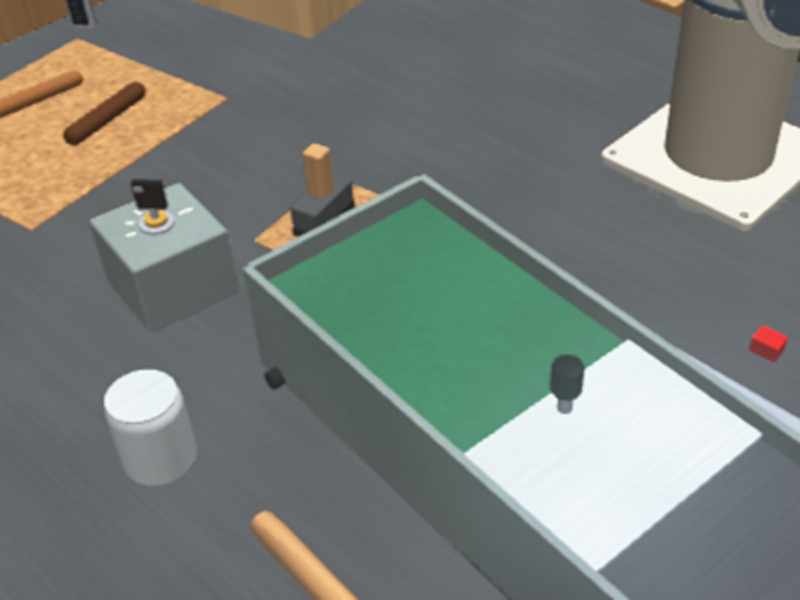

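After pressing into the spring and letting go, the bow returned to the same angle, about -50°. The box's own axis is at -9°, and 40° clockwise from that is -49°, so this is RUN. Everything else checks out, so I'm handing in.

```bash
python3 -c "
from workcell import order
print(order.close_job())"
```

```text
the job is handed in; nothing more can be done
None
```

I finished the job and handed it in at about 42 s of the 200 s limit; the hand-in gives no verdict. I opened the cover, swept all 7 blanks into the tub in three lanes and stood the sweeper back on its mat. I then shut the cover, held the key at the START stop for more than 2 s and let it spring back to RUN.

**Last checks**
- **Deck and tub:** the deck is empty. Six blanks were visible in the tub; I counted the seventh as lying under the stack. The pile's top was at z ≤ 0.073 m.
- **Cover:** its front edge is at machine y 36 mm, the same as when it was shut at the start.
- **Sweeper:** it stands upright, within about 3 mm of the mat's centre.
- **Bystanders:** I saw no movement of the hammer, can or file in the pictures (not measured). The gripper is clear of everything.

**What disagreed**
- **Height reading:** the reported tool height was about 32 mm lower than the true fingertip height. My first try at the knob closed on air, so I corrected for the offset from then on.
- **Key angle:** it first measured about 37° from OFF instead of 40°, so I regripped the key and nudged it lightly into the spring. It returned to the same angle, 40° from the box's own axis, so I take it to be at RUN and the OFF reading to have been a few degrees off.

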